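Fit the clean filter cassette and hold the recessed reset

ROBOT

A 6-joint arm with a two-finger parallel gripper is mounted at the origin on the work surface. World frame = base frame: x ahead of the robot, y to its left, z up, the work surface at z = 0. Lengths are in m, angles in rad, forces in N, time in s.
With the tool pointing down it reaches from about 0.375 to 0.9 m from the base axis. Payload 3.1 kg.
Tool frame: the origin (TCP) lies between the finger pads; the fingertips stand 8 mm ahead of it and the grasp point (between the pads) lies 11 mm behind it (manip.tip_extent is the distance from the TCP to the fingertips, in m); z points along the fingers, x is the direction in which the jaws open and shut, and the axes are right-handed (so a half turn about z gives the same grasp; the last joint's range is limited). The gripper opens to 85 mm and grips with 20 to 120 N. Pads are 22 mm wide; open, the fingers measure 114 mm over their backs; the gripper's body (76 mm by 85 mm) begins 54 mm behind the grasp point. The pads swing forward as they close: fully open they stand 13 mm farther back than shut.
Start: joints at [-0.178, 0.527, 1.433, -0, 1.181, -0.178], TCP at [0.625, 0, 0.239] pointing down, gripper open.
Joint ranges: [-3.08, 3.08], [-0.75, 2.2], [0.22, 2.44], [-1.43, 4.57], [0, 2.65], [-2.85, 2.85]. Speed limits (rad/s): [2.79, 2.79, 3.14, 3.14, 3.14, 3.14].

INTERFACE

Orientations are given as a unit quaternion [x, y, z, w].
In Python, from station import manip gives the robot as it stands.
- The arm moves only by the tool move_arm, never from a script. Its argument "deltas" is a list that holds one entry, the list of rows, each a list of 4 numbers: the shift along the tool's x, y, z in m, then the turn about the tool's z in degrees. A call has 1 to 20 rows; each row is the pose to reach, as a shift and turn from the pose measured when the call began, along the tool's axes at that moment; what a row does not reach only later rows make up. A row lasts 1/12 s, in which the tool goes at most 41.7 mm and 7.16 degrees, less where a joint would pass 70% of its speed; a pose out of reach is approached as far as the arm can. A call with a gripper value outside its range is refused whole. "gripper" is the opening, from 0 (shut) to 1 (fully open), set as the call begins (left out, the last holds). The fingers move at their own pace and stop on an object; "squeeze" is the grip in N (left out, the last holds). Time passes only in rows, so rows that repeat a pose let the fingers close. It gives the time, the measured TCP pose, the force and the opening at its end, in the units of the state.
- manip.sense(): the state, without advancing time (a new reading comes with each control period).
- manip.snapshot(name): name is "scene" or "side" or "wrist"; returns a dict with "img" (384x512x3 uint8, red, green, blue), "vertical_fov" (degrees; the focal length in pixels is half the picture's height over the tangent of half this angle, whatever the lens; pixels are square), "cx", "cy" (the principal point, pixels), "origin" and "orientation" of the camera in the world. Camera axes: x right, y down, z forward; pixel columns grow to the right and rows downward; lengths in m; the calibration is good to about 2 mm. A picture is of the moment at which its call begins. There is no depth.
- manip.sign_off(): hands the job in, once; it reports no verdict.
The state is a dict: "t": time; "q": joint angles; "qd": joint speeds; "tau": joint torques, N m; "tcp_pos": TCP position; "tool_rot": TCP orientation; "force": force on the tool from outside, world axes, zero at the start; "ft_torque": the same for the moment, N m; "finger_gap": opening from 0.0 (shut) to 1.0 (fully open).
Only numpy, scipy, OpenCV 4.12 (cv2) and the standard library are available. Lean on these libraries where they do the work, as an engineer would, in place of code of your own. Each camera call takes 0.05 s, during which the arm holds its last target.

TASK

The dirty cassette has been taken out of the grinding-water filter unit: seat the clean cassette (white pleats) fully home in the empty filter bay with its yellow tab in the notch of the bay's rim, and let go of it. Then take the orange-handled reset probe from the wooden rack, reach its rod down through the round hole in the black control panel and press the recessed red reset button right down. Finish still gripping the probe with the button held down, so that the filter timer clears; leave the used cassette, the flask and the wooden jaw pad where they are.

Things in the scene. Friction and masses are not known exactly. Their poses are not given: they have to be found in the camera images.
- cassette_grip (a point): Clean filter cassette, loose on the bench, 0.11-0.23 kg: blue frame 100 (x) x 56 (y) x 36 mm high, white pleats. On its top stands a grip fin 56 (x) x 14 (y) x 40 mm high, to pinch across its 14 mm from above. This point: in the fin on the centre line, 60 mm above the cassette's underside, 24 mm above the frame's top, 16 mm below the fin's top. x points to the tab, z up.
- cassette_tab (a point): Centre of the cassette's yellow locating tab (14 mm long, 18 mm wide, 10 mm high) that sticks out of one short end only; on the cassette's centre line, 57 mm from the centre towards its x, 29 mm above its underside.
- bay_floor (a point): Centre of the floor of the filter bay in the top of the green filter unit (240 x 320 mm, 110 mm high, fixed). The bay is an open pocket 106 (x) x 62 (y) mm, 34 mm deep below its bevelled grey rim. z up, x points to the rim's notch. Fully home, cassette_grip is 60 mm above this point, x along this x; the wrong way round the tab lands on the rim and the cassette stays 10 mm high.
- bay_notch (a point): Where the centre of the cassette's tab lies when the cassette is fully home: in the notch, 26 mm wide and marked yellow, in one short end of the bay's rim (57 mm from the bay's centre along its x, 29 mm above the bay's floor).
- probe_mid (a point): Centre of the upright orange handle (20 mm diameter, 60 mm long) of the reset probe, 40 g, standing loose in the wooden rack. z runs up the handle. Below the handle a flange 26 mm in diameter and 4 mm thick, then a white rod 6 mm in diameter, 60 mm long, round-ended. Its tip is 94 mm below this point, the handle's top 30 mm above.
- probe_tip (a point): Tip of the probe's rod. The rod hangs in a 10 mm hole of the fixed wooden rack (60 x 140 mm, 70 mm high), the flange resting on the rack's top: lift it straight up by 65 mm or more to clear. Two small grinding sleeves in the rack stand 36 mm above its top, 70 and 95 mm from the probe.
- reset_hole (a point): Centre of the 12 mm round hole with a yellow ring in the black control panel (12 mm thick) on the filter unit, at the panel's upper surface, 122 mm above the bench. z up. The red button lies straight below, its top 22 mm below this point. Beside it, 132 mm along the bay's x, the pump motor (88 mm in diameter) stands 75 mm above the panel, and the seated cassette's fin 42 mm above it, so carry the probe high.
- reset_button (a joint): Travel of the red reset button, in m: 0 when out, 0.008 at its stop, straight down. A spring pushes it back with 1.5 N at first touch rising to 5 N at the stop.
- used_grip (a point): Bystander: the used cassette, same shape with brown pleats, lying in an aluminium drip tray (150 x 110 x 24 mm). The point is 60 mm above its underside. To be left alone.
- flask_mid (a point): Bystander: a blue round glass flask, 90 mm in diameter, 132 mm high, standing on the bench; the point is half-way up. To be left alone.
- pad_mid (a point): Bystander: a wooden vice jaw pad, 130 x 85 x 22 mm, lying flat on the bench; the point is its centre. To be left alone.

How it is judged:
On the way, in this order (a step that is already met when the one before it is completed fails the run):
1. the clean cassette is fully home in the bay, tab in the notch, and let go (distance between cassette_tab and bay_notch below 0.007 m and z of cassette_grip in the frame of bay_floor between 0.057 and 0.063 m and angle between cassette_grip's own z axis and vertical below 0.04 rad and contact force between the fingers and cassette below 0.05 N), for 0.3 s.
2. the probe is drawn up out of the rack in the gripper (height (world z) of probe_tip above 0.08 m and contact force between the fingers and probe above 1 N), for 0.2 s.
At the end, for the whole second after the job is handed in: Clean cassette home in the bay (tab within 7 mm of its place in the notch, height within 3 mm, level), untouched by the robot; the probe, gripped in the fingers and upright within 0.15 rad, stands still through the hole holding the red button at least 5.5 of its 8 mm down with over 1.5 N (all of step 1 and value of joint reset_button above 0.0055 m and contact force between probe and reset_button above 1.5 N and contact force between the fingers and probe above 2 N and angle between probe_mid's own z axis and vertical below 0.15 rad and horizontal distance between probe_tip and reset_hole below 0.008 m and contact force between the arm and cassette below 0.05 N and linear speed of probe below 0.02 m/s); the arm keeps its last pose, push and grip.
It fails at once if the reset was pressed while the clean cassette was not in the bay (value of joint reset_button above 0.003 m and (distance between cassette_tab and bay_notch above 0.012 m or z of cassette_grip in the frame of bay_floor above 0.066 m)).
It fails at once if the used cassette was disturbed (distance of used_grip from where it was at the start of the episode above 0.03 m).
It fails at once if the flask was disturbed (distance of flask_mid from where it was at the start of the episode above 0.03 m or angle between flask_mid's own z axis and vertical above 0.35 rad).
It fails at once if the jaw pad was disturbed (distance of pad_mid from where it was at the start of the episode above 0.03 m).
It also fails if it takes over 54 s, if anything falls off the work surface, if the arm or the gripper's body presses on something with over 40 N, if the wrist force passes 120 N, or if a joint passes its speed limit or range.

## Working session

There is one attempt and no reset: what is moved stays moved. The work goes in short steps, Python scripts to look and compute and a tool call to move; the robot and the scene stay as the last step left them, time stands still between calls to the robot, and variables do not carry over. Pictures are saved under pics/ and viewed, and the job is handed in when it is done.

Besides the shell and the picture viewer there is one more tool, called as a command line: name --argument value ..., lists and objects as JSON in quotes. move_arm: Moves the arm, as the interface text tells. Its arguments: {"type":"object","properties":{"deltas":{"type":"array"},"gripper":{"type":"number"},"squeeze":{"type":"number"}},"required":["deltas"]}

```bash
ls; mkdir -p pics
cat > h.py <<'E'
import numpy as np,cv2,pickle
from scipy.spatial.transform import Rotation as R
def snap(name,fn):
    from station import manip
    s=manip.snapshot(name); cv2.imwrite('pics/%s.png'%fn,cv2.cvtColor(s['img'],cv2.COLOR_RGB2BGR)); pickle.dump(s,open('pics/%s.pkl'%fn,'wb')); return s
def load(fn): return pickle.load(open('pics/%s.pkl'%fn,'rb'))
def f(s): return s['img'].shape[0]/2/np.tan(np.radians(s['vertical_fov'])/2)
def ray(s,u,v):
    d=np.array([(u-s['cx'])/f(s),(v-s['cy'])/f(s),1.]); return R.from_quat(s['orientation']).apply(d)
def atz(s,u,v,z):
    d=ray(s,u,v);o=np.array(s['origin']); return o+d*(z-o[2])/d[2]
def proj(s,p):
    c=R.from_quat(s['orientation']).inv().apply(np.array(p)-s['origin']); return (c[...,:2]/c[...,2:])*f(s)+[s['cx'],s['cy']]
def crop(fn,x0,y0,x1,y1,out,k=None):
    im=cv2.imread('pics/%s.png'%fn)[y0:y1,x0:x1]; k=k or min(800/(x1-x0),600/(y1-y0)); cv2.imwrite('pics/%s.png'%out,cv2.resize(im,None,fx=k,fy=k,interpolation=cv2.INTER_CUBIC)); print(out,'scale',k)
E
python3 - <<'E'
from h import *
from station import manip
for n in('scene','side','wrist'):
    s=snap(n,n+'0'); print(n,s['origin'],R.from_quat(s['orientation']).as_matrix().round(3).tolist(),s['vertical_fov'],s['cx'],s['cy'])
print(manip.sense())
E
```

```text
pics
scene [ 1.29918432 -0.77132589  0.90656842] [[0.675, 0.432, -0.598], [0.737, -0.419, 0.529], [-0.022, -0.798, -0.602]] 49.55915938150372 255.7281721502311 191.01314134228573
side [ 0.07318894 -0.91339888  0.7292582 ] [[0.897, -0.237, 0.372], [-0.441, -0.473, 0.763], [-0.005, -0.849, -0.529]] 50.89828617191794 257.356059655303 189.49370395551276
wrist [0.62394707 0.07917702 0.37156971] [[1.0, 0.001, -0.002], [0.001, -0.952, -0.307], [-0.003, 0.307, -0.952]] 67.16455272901986 256.36757266755814 194.42522087020618
{'t': 0.15, 'q': array([-1.78506728e-01,  5.28273988e-01,  1.43362299e+00,  1.72826063e-05,
        1.18140235e+00, -1.78497131e-01]), 'qd': array([ 0.00104648, -0.00341759, -0.00265341,  0.00010746,  0.00035999,
        0.00011099]), 'tau': array([ 1.17890530e-03, -4.42742836e+01, -1.78276026e+01, -2.15643640e-04,
        5.61750654e-03, -9.84718270e-06]), 'tcp_pos': array([6.24457282e-01, 1.27870144e-04, 2.38540507e-01]), 'tool_rot': array([ 9.99999636e-01, -8.08590194e-06, -8.38359118e-04, -1.59379296e-04]), 'force': array([-0.21242763, -1.1422962 , -0.32407581]), 'ft_torque': array([-0.0194091 ,  0.00801617, -0.01488246]), 'finger_gap': 0.9991530923011288}
```

View pics/scene0.png

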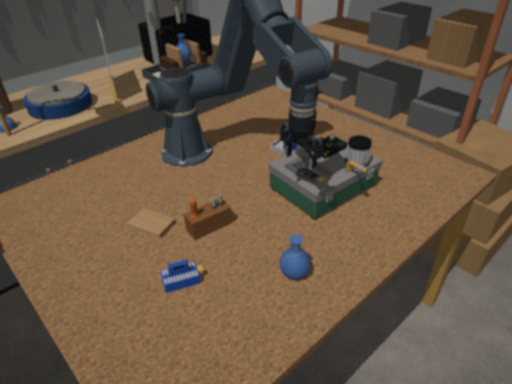

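View pics/side0.png

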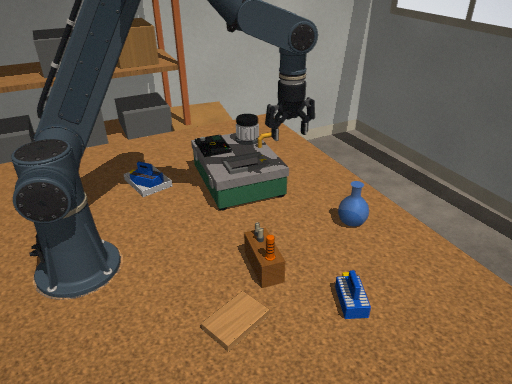

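View pics/wrist0.png

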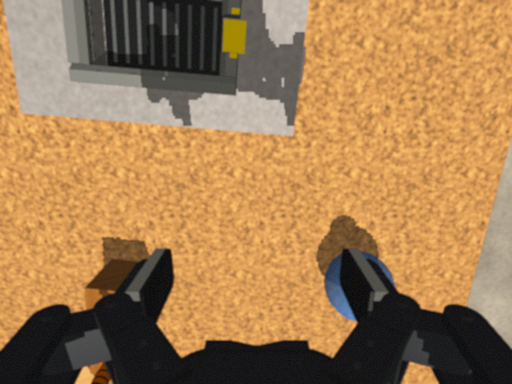

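The wrist view shows the bay at the top, with its notch (yellow, about 234,35) towards +x. The scene and side views show the cassette (181,275 and 352,297), rack, pad, flask and filter unit. I'll enlarge these.

Run:
```python
from h import *
crop('scene0',120,180,240,300,'c1',5);crop('side0',230,215,390,335,'c2',5)
crop('scene0',260,120,390,215,'c3',6);crop('side0',180,105,300,215,'c4',5.4)
```

```text
c1 scale 5
c2 scale 5
c3 scale 6
c4 scale 5.4
```

View pics/c1.png

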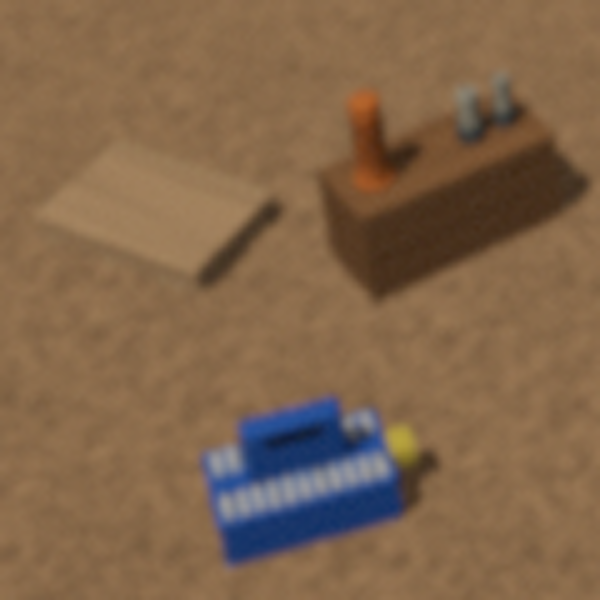

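View pics/c2.png

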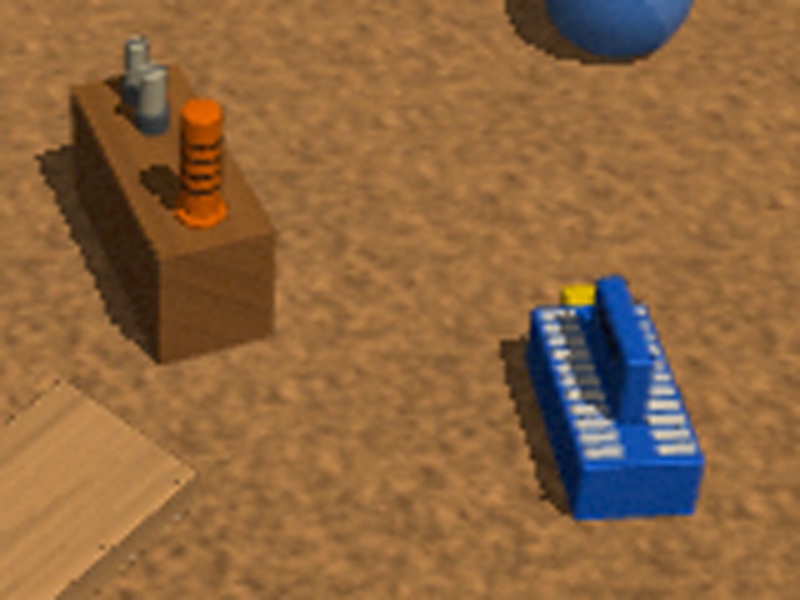

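View pics/c3.png

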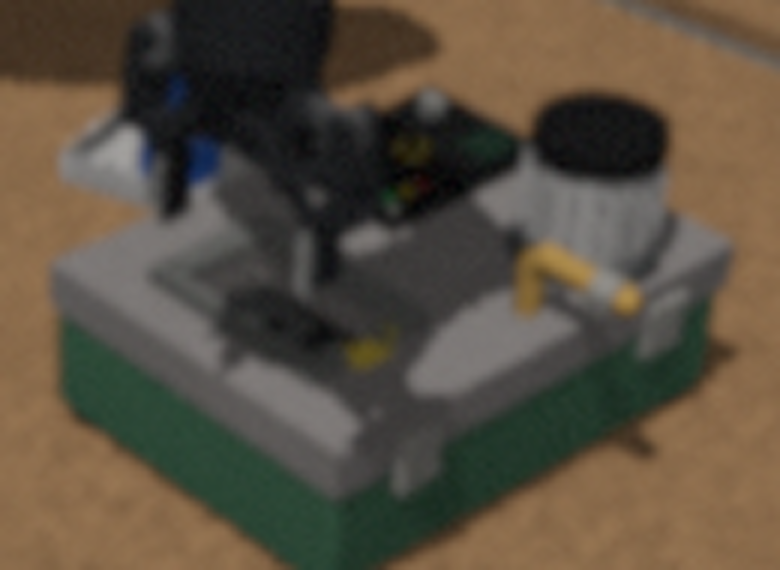

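View pics/c4.png

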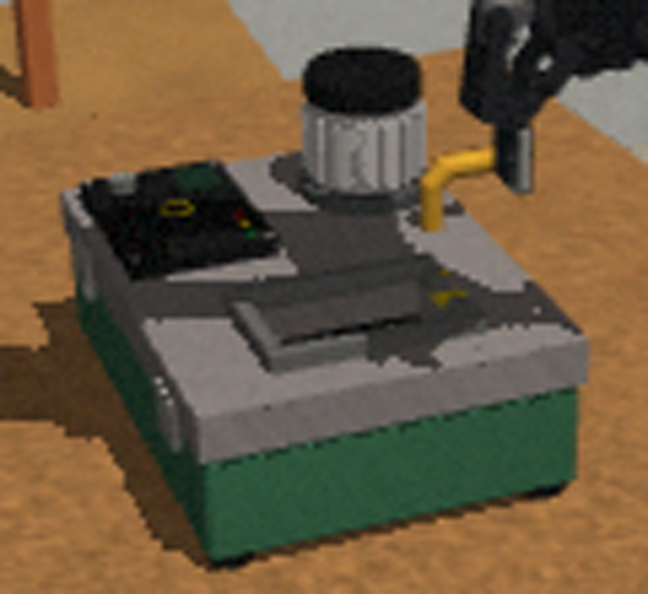

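Cassette: the tab points away from the side camera (+x-ish). Fin top centre is at about scene (178,262) and side (354.5,279). Bay and panel are visible in the side view. Next I'll compute.

Run:
```python
from h import *
np.set_printoptions(precision=4,suppress=True)
sc,si,wr=load('scene0'),load('side0'),load('wrist0')
c1=lambda u,v:(120+(u+.5)/5-.5,180+(v+.5)/5-.5)
c2=lambda u,v:(230+(u+.5)/5-.5,215+(v+.5)/5-.5)
c4=lambda u,v:(180+(u+.5)/5.4-.5,105+(v+.5)/5.4-.5)
print('fin side far,near',atz(si,*c2(612,281),.076),atz(si,*c2(636,362),.076))
print('fin scene L,R',atz(sc,*c1(244,428),.076),atz(sc,*c1(337,405),.076))
print('frame bottom near corners side',atz(si,*c2(577,518),0),atz(si,*c2(694,515),0), 'top', atz(si,*c2(582,462),.036),atz(si,*c2(703,458),.036),atz(si,*c2(530,313),.036),atz(si,*c2(645,310),.036))
print('scene frame bottom',atz(sc,*c1(230,562),0),atz(sc,*c1(402,517),0))
print('tab side',atz(si,*c2(580,288),.034),'scene',atz(sc,*c1(402,440),.034))
print('probe top side',atz(si,*c2(203,107),.134),'scene',atz(sc,*c1(364,97),.134))
print('hole side',atz(si,*c4(177,208),.122))
# wrist rim
for p in [(70,82),(238,94),(234,35),(88,0),(218,73),(224,0)]: print('w',p,atz(wr,*p,.122))
print('unit corner',atz(wr,293,135,.11),atz(wr,20,113,.11))
```

```text
fin side far,near [ 0.5719 -0.3879  0.076 ] [ 0.5498 -0.4338  0.076 ]
fin scene L,R [ 0.5553 -0.4346  0.076 ] [ 0.5761 -0.3883  0.076 ]
frame bottom near corners side [ 0.5211 -0.4434  0.    ] [ 0.5695 -0.4655  0.    ] top [ 0.5198 -0.4423  0.036 ] [ 0.5691 -0.4643  0.036 ] [ 0.5536 -0.3559  0.036 ] [ 0.6043 -0.3789  0.036 ]
scene frame bottom [ 0.5666 -0.4643  0.    ] [ 0.6063 -0.3763 -0.    ]
tab side [ 0.587  -0.3511  0.034 ] scene [ 0.5871 -0.3579  0.034 ]
probe top side [ 0.4281 -0.2541  0.134 ] scene [ 0.4278 -0.2564  0.134 ]
hole side [0.4957 0.308  0.122 ]
w (70, 82) [0.4729 0.0937 0.122 ]
w (238, 94) [0.6083 0.0846 0.122 ]
w (234, 35) [0.606  0.1275 0.122 ]
w (88, 0) [0.4976 0.1508 0.122 ]
w (218, 73) [0.5926 0.1004 0.122 ]
w (224, 0) [0.5991 0.1508 0.122 ]
unit corner [0.6559 0.0504 0.11  ] [0.4169 0.0691 0.11  ]
```

Run:
```python
from h import *
crop('wrist0',0,0,320,150,'c5',2.5)
```

```text
c5 scale 2.5
```

View pics/c5.png

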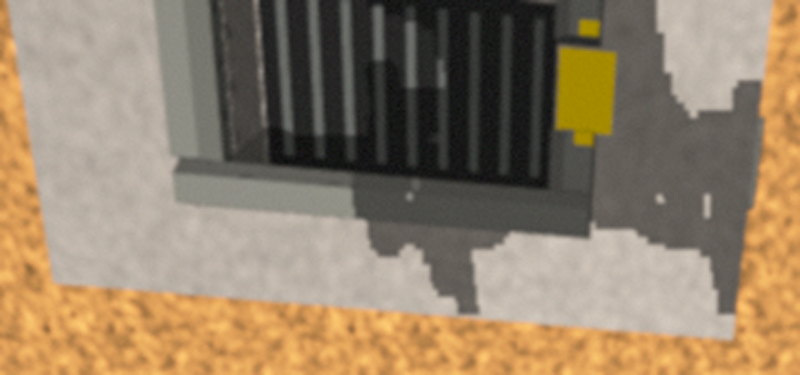

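move_arm --deltas '[[[-0.02, -0.035, -0.02, 0], [-0.04, -0.07, -0.04, 0], [-0.06, -0.105, -0.04, 0], [-0.08, -0.14, -0.04, 0], [-0.095, -0.17, -0.04, 0], [-0.095, -0.18, -0.04, 0], [-0.095, -0.18, -0.04, 0], [-0.095, -0.18, -0.04, 0]]]' --gripper 1

```text
t: 0.82
tcp_pos: [0.5299, 0.1802, 0.2787]
tool_rot: [1.0, 0.001, -0.001, 0.0]
force: [-1.0, 0.5, 0.0]
finger_gap: 0.997
```

Run:
```python
from h import *
s=snap('wrist','w1');cv2.imwrite('pics/w1b.png',cv2.resize(cv2.imread('pics/w1.png'),(800,600),interpolation=cv2.INTER_CUBIC))
snap('side','side1');snap('scene','scene1')
```

```text
(no output)
```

View pics/w1b.png

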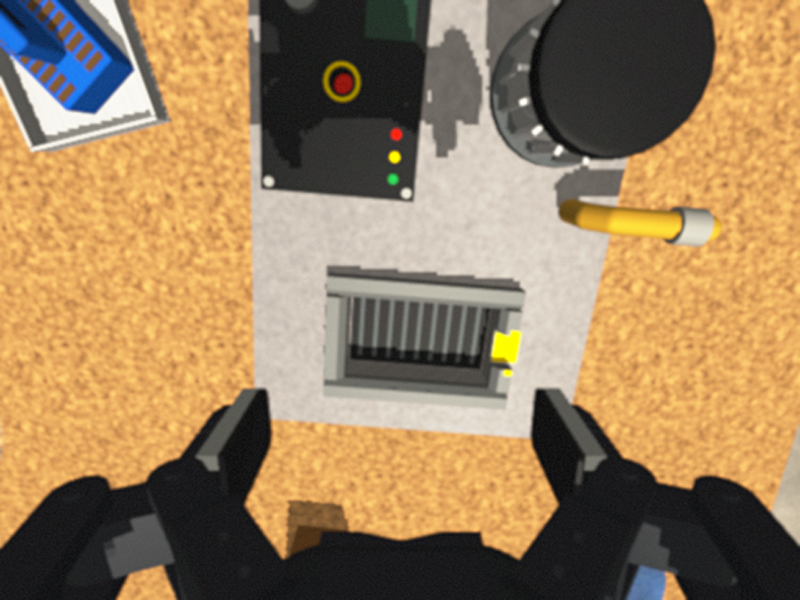

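The picture shows the bay (about 327-525, 265-408 in the enlarged view), the yellow notch (506,347) and the hole (342,82).

Run:
```python
from h import *
crop('w1',200,160,350,270,'c6',5.3)
crop('w1',150,0,300,140,'c7',4)
crop('side1',180,105,300,215,'c8',5.4)
```

```text
c6 scale 5.3
c7 scale 4
c8 scale 5.4
```

View pics/c6.png

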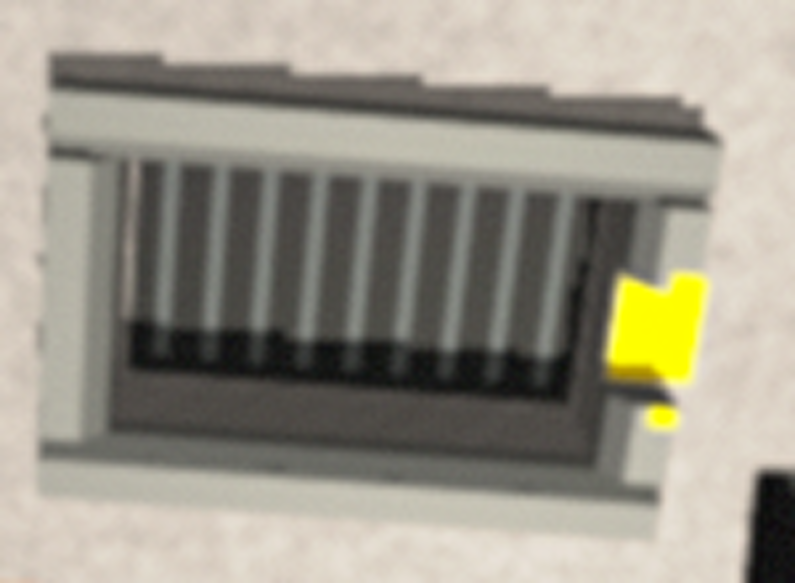

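View pics/c7.png

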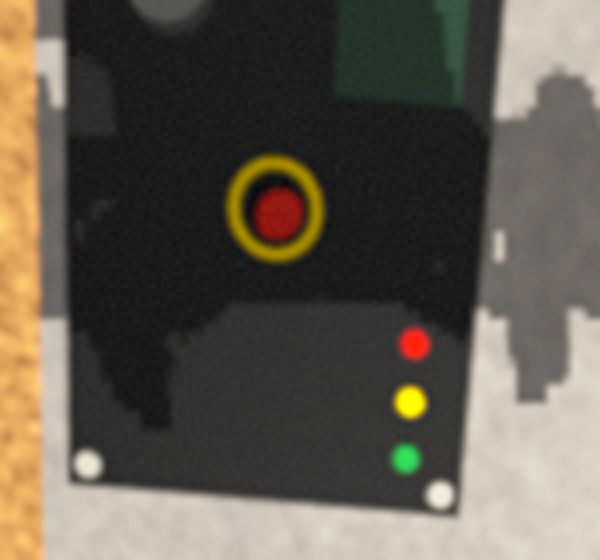

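View pics/c8.png

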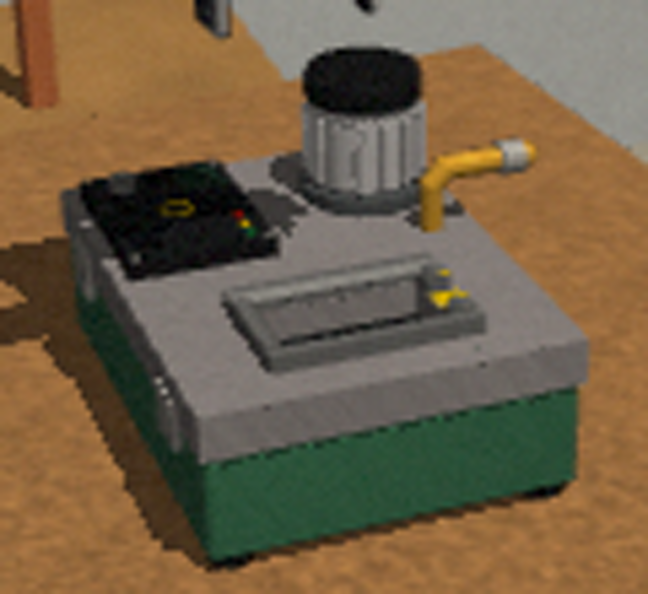

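Run:
```python
from h import *
np.set_printoptions(precision=4,suppress=True)
w=load('w1'); print(w['origin'])
c6=lambda u,v:(200+(u+.5)/5.3-.5,160+(v+.5)/5.3-.5)
c7=lambda u,v:(150+(u+.5)/4-.5,0+(v+.5)/4-.5)
c8=lambda u,v:(180+(u+.5)/5.4-.5,105+(v+.5)/5.4-.5)
def q(n,pts,z):
    P=np.array([atz(w,*c6(*p),z)[:2] for p in pts]);print(n,P.tolist() if 0 else P.round(4).tolist(),'c',P.mean(0),'len',[np.linalg.norm(P[i]-P[(i+1)%len(P)]).round(4) for i in range(len(P))],'yaw',[np.degrees(np.arctan2(*(P[(i+1)%len(P)]-P[i])[::-1])).round(1) for i in range(len(P))])
q('outer',[(50,88),(720,140),(655,535),(38,495)],.122)
q('innertop',[(100,158),(662,203),(625,492),(82,442)],.122)
q('bevelbottom',[(122,160),(637,200),(594,467),(107,432)],.116)
q('floor',[(130,365),(570,400)],.088)
q('notch',[(618,275),(708,272),(690,383),(606,380)],.117)
print('hole',atz(w,*c7(276,209),.122),atz(w,*c7(278,214),.100),atz(load('side1'),*c8(177,208),.122))
print('panel corners',atz(w,*c7(70,483),.122),atz(w,*c7(458,516),.122))
s=load('side1')
print('side rim', [atz(s,*c8(*p),.122) for p in [(222,296),(435,254),(484,318),(272,352)]])
print('side rim z=.122 far-in',atz(s,*c8(440,285),.117))
```

```text
[0.5292 0.2593 0.4118]
outer [[0.48, 0.1851], [0.6113, 0.1749], [0.605, 0.0866], [0.4731, 0.0958]] c [0.5424 0.1356] len [np.float64(0.1318), np.float64(0.0885), np.float64(0.1323), np.float64(0.0895)] yaw [np.float64(-4.4), np.float64(-94.1), np.float64(176.0), np.float64(85.6)]
innertop [[0.4892, 0.1708], [0.6009, 0.1618], [0.5979, 0.097], [0.483, 0.1084]] c [0.5427 0.1345] len [np.float64(0.1121), np.float64(0.0649), np.float64(0.1155), np.float64(0.0627)] yaw [np.float64(-4.6), np.float64(-92.7), np.float64(174.3), np.float64(84.4)]
bevelbottom [[0.4927, 0.1686], [0.5973, 0.1604], [0.5922, 0.0996], [0.4875, 0.1077]] c [0.5424 0.1341] len [np.float64(0.1048), np.float64(0.061), np.float64(0.1051), np.float64(0.0611)] yaw [np.float64(-4.5), np.float64(-94.7), np.float64(175.6), np.float64(85.1)]
floor [[0.4895, 0.1105], [0.5916, 0.1019]] c [0.5405 0.1062] len [np.float64(0.1024), np.float64(0.1024)] yaw [np.float64(-4.8), np.float64(175.2)]
notch [[0.5943, 0.1444], [0.6127, 0.1451], [0.6111, 0.1201], [0.5933, 0.1207]] c [0.6028 0.1326] len [np.float64(0.0185), np.float64(0.0251), np.float64(0.0178), np.float64(0.0237)] yaw [np.float64(2.2), np.float64(-93.8), np.float64(177.9), np.float64(87.7)]
hole [0.4943 0.3015 0.122 ] [0.4921 0.3036 0.1   ] [0.4957 0.308  0.122 ]
panel corners [0.4419 0.2409 0.122 ] [0.5363 0.2333 0.122 ]
side rim [array([0.4762, 0.1809, 0.122 ]), array([0.6152, 0.1736, 0.122 ]), array([0.6035, 0.0857, 0.122 ]), array([0.4761, 0.1038, 0.122 ])]
side rim z=.122 far-in [0.6036 0.1435 0.117 ]
```

move_arm --deltas '[[[0.0, 0.04, 0, 0], [0.002, 0.08, 0, 0], [0.005, 0.12, 0, 4], [0.007, 0.16, 0, 8], [0.01, 0.2, 0, 12], [0.013, 0.24, 0.01, 16], [0.016, 0.28, 0.02, 20], [0.018, 0.32, 0.02, 24], [0.02, 0.36, 0.02, 24], [0.022, 0.4, 0.03, 24], [0.025, 0.44, 0.04, 24], [0.027, 0.48, 0.05, 24], [0.03, 0.52, 0.06, 24], [0.032, 0.56, 0.08, 24], [0.033, 0.591, 0.08, 24], [0.033, 0.591, 0.08, 24], [0.033, 0.591, 0.08, 24], [0.033, 0.591, 0.08, 24]]]'

```text
t: 2.47
tcp_pos: [0.5612, -0.4132, 0.198]
tool_rot: [0.978, -0.21, -0.001, -0.0]
force: [-0.4, -0.2, 0.7]
finger_gap: 0.999
```

Run:
```python
from h import *
s=snap('wrist','w2');cv2.imwrite('pics/w2b.png',cv2.resize(cv2.imread('pics/w2.png'),(800,600),interpolation=cv2.INTER_CUBIC))
```

```text
(no output)
```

View pics/w2b.png

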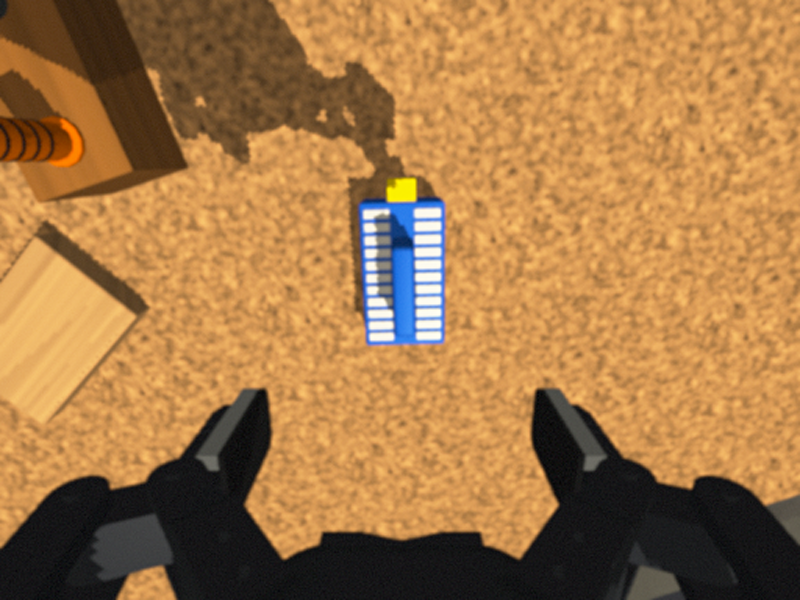

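The cassette is centred under the hand with its tab (402,189) up in the image. The fin runs from about (402,245) to (404,337).

Run:
```python
from h import *
np.set_printoptions(precision=4,suppress=True)
w=load('w2'); k=lambda u,v:((u+.5)/1.5625-.5,(v+.5)/1.5625-.5)
P=np.array([atz(w,*k(*p),.036)[:2] for p in [(361,200),(444,199),(443.5,343.5),(368,344.5)]]);print(P,P.mean(0),P[1]-P[0],P[2]-P[1])
for a,b in((0,3),(1,2)): print(np.degrees(np.arctan2(*(P[a]-P[b])[::-1])))
t=atz(w,*k(402,189),.034)[:2];print('tab',t)
a,b=atz(w,*k(403,245),.076)[:2],atz(w,*k(404.5,337),.076)[:2];print(a,b,(a+b)/2,np.degrees(np.arctan2(*(a-b)[::-1])))
print(proj(w,np.array([.5612,-.4132,.05])))
```

```text
[[ 0.5585 -0.3538]
 [ 0.6072 -0.3749]
 [ 0.5686 -0.467 ]
 [ 0.5196 -0.4459]] [ 0.5635 -0.4104] [ 0.0486 -0.0211] [-0.0385 -0.0921]
67.0788125385626
67.27993306211053
tab [ 0.5852 -0.3584]
[ 0.5742 -0.3845] [ 0.552  -0.4363] [ 0.5631 -0.4104] 66.80810757830281
[257.6148 182.8734]
```

move_arm --deltas '[[[0.001, -0.003, 0.03, -1], [0.001, -0.003, 0.06, -1], [0.001, -0.003, 0.09, -1], [0.001, -0.003, 0.12, -1], [0.001, -0.003, 0.136, -1], [0.001, -0.003, 0.146, -1], [0.001, -0.003, 0.146, -1], [0.001, -0.003, 0.146, -1]]]'

```text
t: 3.18
tcp_pos: [0.564, -0.4092, 0.0532]
tool_rot: [0.98, -0.2, -0.001, -0.0]
force: [0.7, -1.0, 0.2]
finger_gap: 1.004
```

move_arm --deltas '[[[0, 0, 0, 0], [0, 0, 0, 0], [0, 0, 0, 0], [0, 0, 0, 0], [0, 0, 0, 0], [0, 0, 0, 0], [0, 0, 0, 0], [0, 0, 0, 0], [0, 0, 0, 0], [0, 0, 0, 0]]]' --gripper 0 --squeeze 50

```text
t: 4.02
tcp_pos: [0.5643, -0.4096, 0.0537]
tool_rot: [0.98, -0.2, -0.0, 0.0]
force: [-0.3, 0.5, 4.7]
finger_gap: 0.154
```

move_arm --deltas '[[[0, 0, -0.01, 0], [0, 0, -0.03, 0], [0, 0, -0.06, 0], [0, 0, -0.1, 0], [0, 0, -0.14, 0], [0, 0, -0.18, 0], [0, 0, -0.21, 0], [0, 0, -0.22, 0], [0, 0, -0.22, 0], [0, 0, -0.22, 0]]]'

```text
t: 4.85
tcp_pos: [0.5637, -0.4087, 0.2722]
tool_rot: [0.98, -0.2, -0.002, -0.0]
force: [0.3, 0.6, -2.3]
finger_gap: 0.158
```

Run:
```python
from h import *
s=snap('wrist','w3');cv2.imwrite('pics/w3b.png',cv2.resize(cv2.imread('pics/w3.png'),(800,600),interpolation=cv2.INTER_CUBIC))
from station import manip
s=manip.sense();print(s['tcp_pos'],s['tool_rot'],s['force'],s['finger_gap'])
```

```text
[ 0.56316809 -0.40825265  0.2706076 ] [ 0.97974338 -0.20023284 -0.00282097 -0.00132422] [-0.57611942 -0.47052626 -2.18189462] 0.15194069313126068
```

View pics/w3b.png

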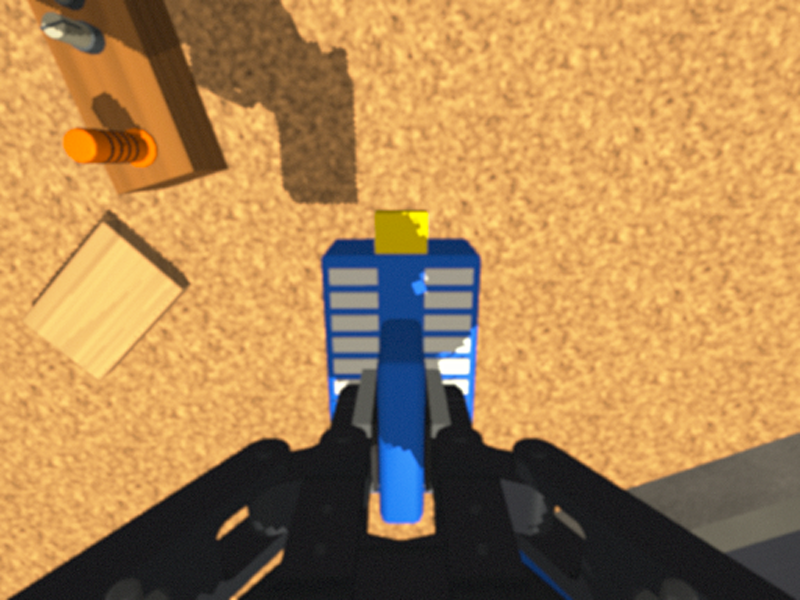

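Run:
```python
from h import *
np.set_printoptions(precision=4,suppress=True)
w=load('w3'); k=lambda u,v:((u+.5)/1.5625-.5,(v+.5)/1.5625-.5)
T=np.array([.56317,-.40825,.2706]); r=R.from_quat([.97974,-.20023,-.00282,-.00132])
for p,z in [((323,264),.2529),((480,264),.2529),((333,415),.2529),((473,415),.2529),((375,254),.2509),((428,254),.2509),((375,211),.2509),((428,211),.2509),((379,520),.2929),((424,520),.2929)]:
    print(p,r.inv().apply(atz(w,*k(*p),z)-T))
```

```text
(323, 264) [-0.0269 -0.0437  0.0179]
(480, 264) [ 0.0272 -0.0438  0.0176]
(333, 415) [-0.0262  0.0158  0.0178]
(473, 415) [0.0277 0.0156 0.0175]
(375, 254) [-0.009  -0.0468  0.0198]
(428, 254) [ 0.0093 -0.0468  0.0197]
(375, 211) [-0.0088 -0.0615  0.0198]
(428, 211) [ 0.0091 -0.0615  0.0197]
(379, 520) [-0.0069  0.028  -0.0223]
(424, 520) [ 0.0071  0.028  -0.0224]
```

move_arm --deltas '[[[-0.007, -0.015, 0, 0], [-0.021, -0.045, 0, 4], [-0.035, -0.075, 0, 9], [-0.05, -0.107, 0, 14], [-0.066, -0.141, 0, 19], [-0.082, -0.175, 0, 24], [-0.098, -0.209, 0, 29], [-0.114, -0.243, 0, 34], [-0.13, -0.277, 0, 39], [-0.146, -0.311, 0, 44], [-0.162, -0.345, 0, 49], [-0.178, -0.38, 0, 54], [-0.194, -0.415, 0, 59], [-0.21, -0.45, 0, 64], [-0.222, -0.475, 0, 68], [-0.228, -0.488, 0, 71.4], [-0.2303, -0.4924, 0, 71.4], [-0.2303, -0.4924, 0, 71.4], [-0.2303, -0.4924, 0, 71.4], [-0.2303, -0.4924, 0, 71.4]]]'

```text
t: 6.57
tcp_pos: [0.5442, 0.1337, 0.2717]
tool_rot: [-0.679, 0.734, 0.004, -0.002]
force: [0.6, -0.2, -1.9]
finger_gap: 0.159
```

Run:
```python
from h import *
s=snap('wrist','w4');cv2.imwrite('pics/w4b.png',cv2.resize(cv2.imread('pics/w4.png'),(800,600),interpolation=cv2.INTER_CUBIC))
from station import manip
s=manip.sense();print(s['tcp_pos'],s['tool_rot'],s['force'],s['finger_gap'],s['q'])
```

```text
[0.54444116 0.13363936 0.27201978] [-0.6783931   0.73469022  0.00338237 -0.00127731] [-0.29279115  0.29011906 -1.31624284] 0.15855629726849574 [0.03955042 0.40515693 1.5538586  0.00376103 1.18891261 1.68857179]
```

View pics/w4b.png

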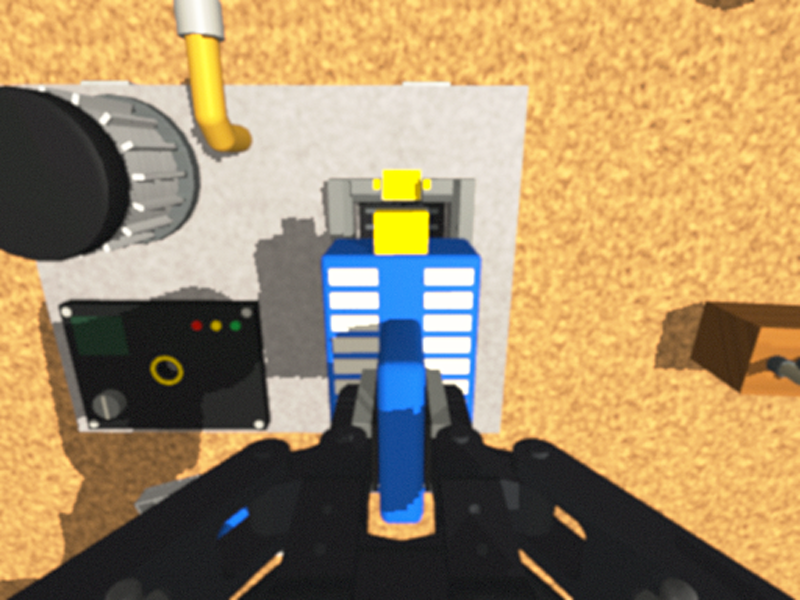

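The hand is over the bay: tab (402,232) in line with the notch (402,184); hole at (167,370). I'll refine both from this view and check the held cassette with the side camera.

Run:
```python
from h import *
np.set_printoptions(precision=4,suppress=True)
w=load('w4'); k=lambda u,v:((u+.5)/1.5625-.5,(v+.5)/1.5625-.5)
T=np.array([.54444,.13364,.2720])
for n,p,z in [('hole',(167,370),.122),('rim farL',(328,179),.122),('rim farR',(475,179),.122),('notch',(402,184),.117),('tab end',(402,211),.2525)]:
    print(n,atz(w,*k(*p),z), atz(w,*k(*p),z)-T)
snap('side','s2'); crop('s2',200,60,320,160,'c9',6); snap('scene','sc2');crop('sc2',260,90,390,190,'c10',6)
```

```text
hole [0.4942 0.3007 0.122 ] [-0.0502  0.167  -0.15  ]
rim farL [0.6123 0.1729 0.122 ] [ 0.0679  0.0393 -0.15  ]
rim farR [0.6054 0.0846 0.122 ] [ 0.0609 -0.0491 -0.15  ]
notch [0.6056 0.1287 0.117 ] [ 0.0612 -0.005  -0.155 ]
tab end [0.6053 0.1286 0.2525] [ 0.0609 -0.005  -0.0195]
c9 scale 6
c10 scale 6
```

View pics/c9.png

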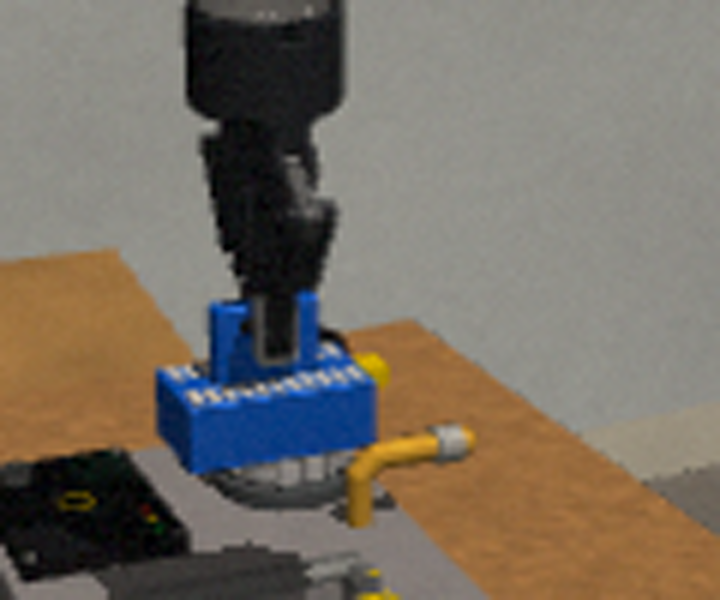

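View pics/c10.png

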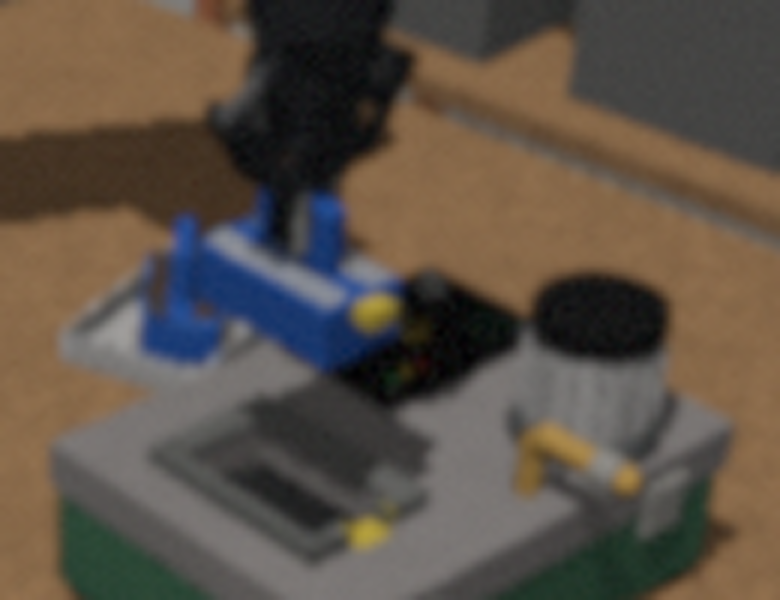

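move_arm --deltas '[[[-0.0005, 0, 0.02, 0], [-0.0005, 0, 0.045, 0], [-0.0005, 0, 0.07, 0], [-0.0005, 0, 0.085, 0], [-0.0005, 0, 0.09, 0], [-0.0005, 0, 0.09, 0], [-0.0005, 0, 0.09, 0]]]'

```text
t: 7.3
tcp_pos: [0.5449, 0.1342, 0.1831]
tool_rot: [-0.678, 0.735, 0.003, -0.0]
force: [0.8, -0.0, -1.8]
finger_gap: 0.153
```

Run:
```python
from h import *
snap('wrist','w5');crop('w5',180,90,330,200,'c11',5.3);snap('side','s3'); crop('s3',200,80,320,180,'c12',6); snap('scene','sc3');crop('sc3',260,90,390,190,'c13',6)
from station import manip
s=manip.sense();print(s['tcp_pos'],s['tool_rot'],s['force'],s['finger_gap'])
```

```text
c11 scale 5.3
c12 scale 6
c13 scale 6
[0.54529596 0.13446981 0.18394089] [-6.78181146e-01  7.34891560e-01  2.14742078e-03  3.42719201e-04] [ 0.16298204 -0.50435509 -1.5170394 ] 0.15301233746632803
```

View pics/c11.png

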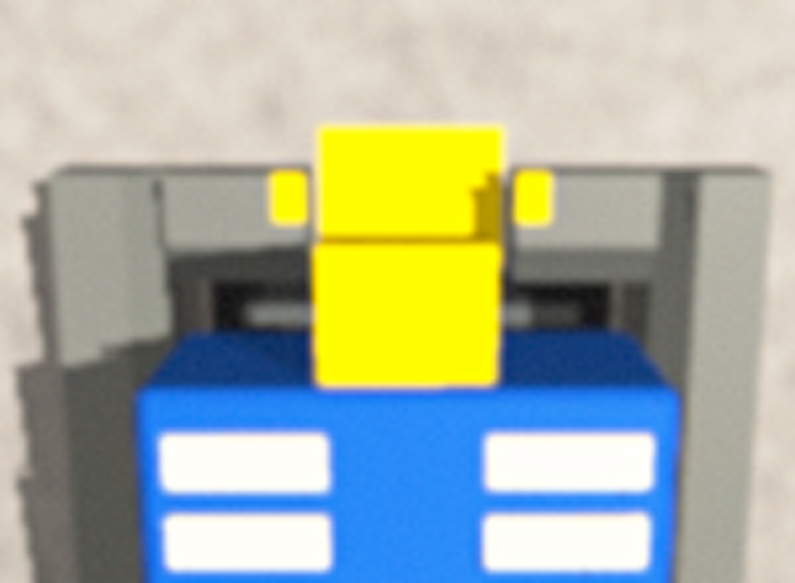

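View pics/c12.png

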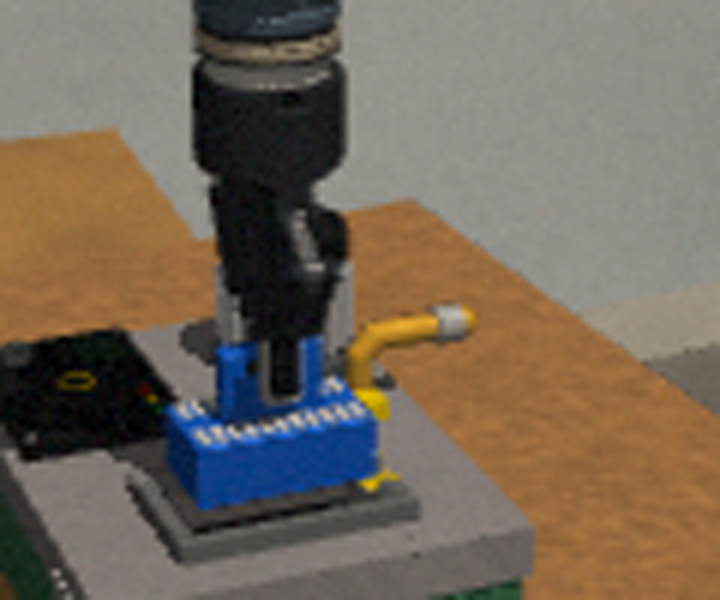

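View pics/c13.png

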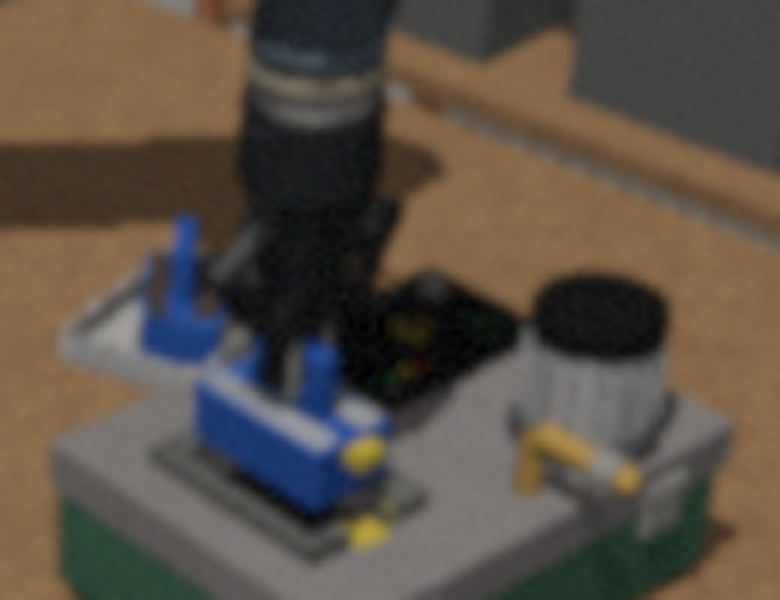

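Run:
```python
from h import *
np.set_printoptions(precision=4,suppress=True)
w=load('w5'); k=lambda u,v:(180+(u+.5)/5.3-.5,90+(v+.5)/5.3-.5)
T=np.array([.5453,.13447,.18394]);r=R.from_euler('z',-4.6,degrees=True)
for n,p,z in [('frame top end',(407,388),.1662),('frame bot end',(408,332),.1302),('tab end bot',(407,240),.1542),('rim outer far',(410,168),.122),('rim inner top',(410,250),.122),('bevelbot',(410,282),.116),('tabmark far',(410,125),.112)]:
    print(n, r.inv().apply(atz(w,*k(*p),z)-T))
```

```text
frame top end [ 0.0468 -0.0003 -0.0177]
frame bot end [ 0.046  -0.0003 -0.0537]
tab end bot [ 0.0598 -0.0002 -0.0297]
rim outer far [ 0.0648 -0.0005 -0.0619]
rim inner top [ 0.0549 -0.0005 -0.0619]
bevelbot [ 0.05   -0.0005 -0.0679]
tabmark far [ 0.0695 -0.0005 -0.0719]
```

move_arm --deltas '[[[0, -0.0012, 0.004, 0], [0, -0.0012, 0.009, 0], [0, -0.0012, 0.014, 0], [0, -0.0012, 0.019, 0], [0, -0.0012, 0.024, 0], [0, -0.0012, 0.029, 0], [0, -0.0012, 0.033, 0], [0, -0.0012, 0.037, 0], [0, -0.0012, 0.04, 0], [0, -0.0012, 0.042, 0], [0, -0.0012, 0.0425, 0], [0, -0.0012, 0.0425, 0]]]'

```text
t: 8.45
tcp_pos: [0.5462, 0.1346, 0.1418]
tool_rot: [-0.678, 0.735, 0.002, 0.0]
force: [-2.1, 0.9, 0.7]
finger_gap: 0.156
```

Run:
```python
from h import *
snap('wrist','w6');crop('w6',180,90,330,200,'c14',5.3);snap('side','s4'); crop('s4',200,90,320,190,'c15',6)
from station import manip
s=manip.sense();print(s['tcp_pos'],s['tool_rot'],s['force'],s['finger_gap'])
```

```text
c14 scale 5.3
c15 scale 6
[0.54618335 0.13462532 0.14176753] [-6.78185965e-01  7.34886896e-01  2.22561190e-03  3.05509683e-04] [-1.86559056  0.98081884  1.8796709 ] 0.15589709294067167
```

View pics/c14.png

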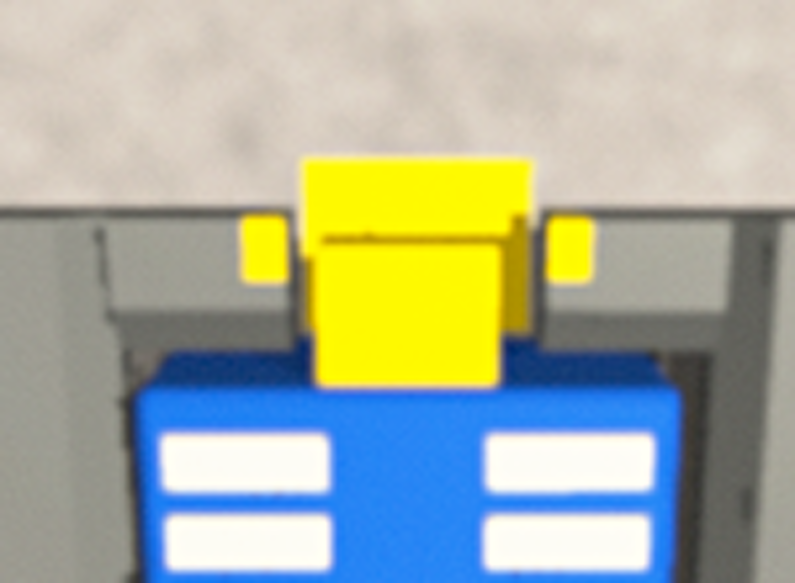

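View pics/c15.png

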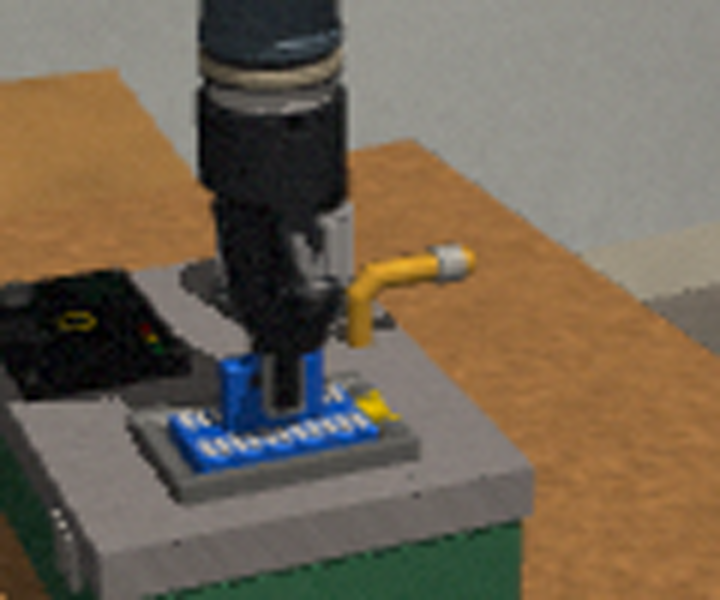

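The tab is in the notch and the frame is down in the bay. A light push will confirm it is seated.

move_arm --deltas '[[[0, 0.0005, 0.001, 0], [0, 0.0005, 0.002, 0], [0, 0.0005, 0.003, 0], [0, 0.0005, 0.003, 0]]]'

```text
t: 8.88
tcp_pos: [0.5461, 0.1347, 0.1416]
tool_rot: [-0.678, 0.735, 0.001, 0.001]
force: [-5.5, -0.3, 17.1]
finger_gap: 0.154
```

move_arm --deltas '[[[0, 0, 0, 0], [0, 0, 0, 0], [0, 0, 0, 0], [0, 0, 0, 0], [0, 0, 0, 0], [0, 0, 0, 0], [0, 0, 0, 0], [0, 0, -0.01, 0], [0, 0, -0.03, 0], [0, 0, -0.06, 0], [0, 0, -0.09, 0], [0, 0, -0.12, 0], [0, 0, -0.13, 0], [0, 0, -0.13, 0]]]' --gripper 1

```text
t: 10.05
tcp_pos: [0.5481, 0.1344, 0.2755]
tool_rot: [-0.678, 0.735, -0.001, 0.004]
force: [0.6, -0.5, -0.1]
finger_gap: 1.001
```

Run:
```python
from h import *
snap('wrist','w7');cv2.imwrite('pics/w7b.png',cv2.resize(cv2.imread('pics/w7.png'),(800,600),interpolation=cv2.INTER_CUBIC))
snap('side','s5'); crop('s5',200,90,320,190,'c16',6)
from station import manip
s=manip.sense();print(s['tcp_pos'],s['tool_rot'],s['force'],s['finger_gap'])
```

```text
c16 scale 6
[0.54556046 0.13427304 0.27134649] [-0.67839471  0.73469548  0.00160882  0.00075735] [0.31281552 0.12498312 0.29913136] 0.9989413609665999
```

View pics/w7b.png

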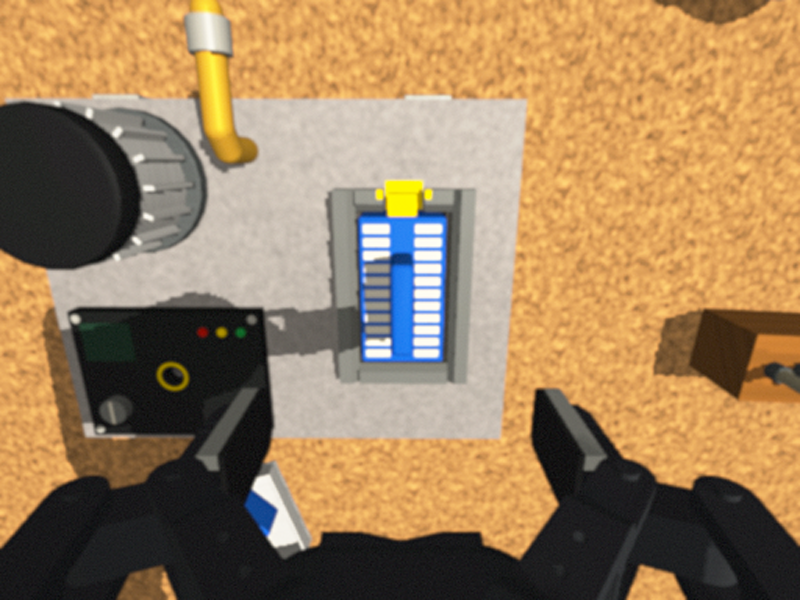

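View pics/c16.png

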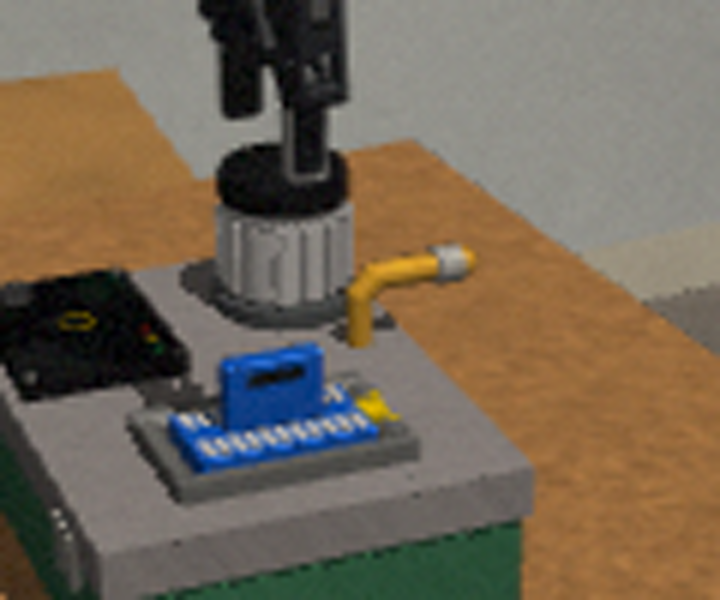

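The clean cassette is seated, tab in the notch, and released. Next, the probe and hole.

Run:
```python
from h import *
np.set_printoptions(precision=4,suppress=True)
k=lambda u,v:((u+.5)/1.5625-.5,(v+.5)/1.5625-.5)
w=load('w7');print('hole',atz(w,*k(173,376),.122),'btn',atz(w,*k(177,378),.1))
c2=lambda u,v:(230+(u+.5)/5-.5,215+(v+.5)/5-.5)
s=load('side0')
for n,p,z in [('rack nearR',(273,235),.07),('farR',(180,65),.07),('nearL',(160,258),.07),('farL',(70,88),.07),('sl1 base',(153,130),.07),('sl2',(132,100),.07),('sl1 top',(153,70),.106),('handle top',(203,107),.134),('flange',(203,214),.074)]: print(n,atz(s,*c2(*p),z))
w=load('w3')
for n,p,z in [('handle top',(82,146),.134),('flange top',(139,149),.074),('sl1 top',(52,28),.106)]: print('w3',n,atz(w,*k(*p),z))
crop('w3',20,50,120,130,'c17',7.5)
```

```text
hole [0.4941 0.3003 0.122 ] btn [0.4822 0.3109 0.1   ]
rack nearR [ 0.4506 -0.2851  0.07  ]
farR [ 0.472  -0.1459  0.07  ]
nearL [ 0.3949 -0.2752  0.07  ]
farL [ 0.4109 -0.1377  0.07  ]
sl1 base [ 0.4345 -0.1885  0.07  ]
sl2 [ 0.4357 -0.1615  0.07  ]
sl1 top [ 0.4361 -0.1854  0.106 ]
handle top [ 0.4281 -0.2541  0.134 ]
flange [ 0.4254 -0.2608  0.074 ]
w3 handle top [ 0.4291 -0.2588  0.134 ]
w3 flange top [ 0.4279 -0.2589  0.074 ]
w3 sl1 top [ 0.4343 -0.1897  0.106 ]
c17 scale 7.5
```

View pics/c17.png

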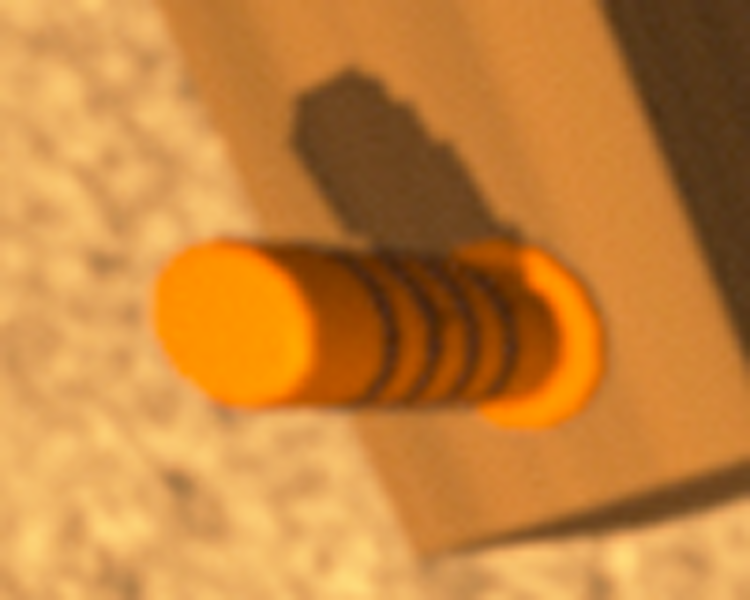

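move_arm --deltas '[[[0.012, 0.003, 0, -3], [0.04, 0.009, 0, -9], [0.07, 0.015, 0, -15], [0.1, 0.021, 0, -21], [0.13, 0.028, 0, -27], [0.16, 0.034, 0, -33], [0.19, 0.041, 0, -39], [0.22, 0.047, 0, -45], [0.25, 0.054, 0, -51], [0.28, 0.06, 0, -57], [0.31, 0.067, 0.005, -63], [0.34, 0.073, 0.01, -69], [0.365, 0.079, 0.015, -75], [0.385, 0.083, 0.02, -81], [0.396, 0.085, 0.02, -85], [0.3995, 0.086, 0.02, -86.6], [0.3995, 0.086, 0.02, -86.6], [0.3995, 0.086, 0.02, -86.6]]]'

```text
t: 11.65
tcp_pos: [0.4271, -0.2564, 0.2484]
tool_rot: [0.998, -0.07, -0.002, -0.003]
force: [-0.1, 0.2, -0.2]
finger_gap: 1.001
```

Run:
```python
from h import *
snap('wrist','w8');cv2.imwrite('pics/w8b.png',cv2.resize(cv2.imread('pics/w8.png'),(800,600),interpolation=cv2.INTER_CUBIC))
from station import manip
s=manip.sense();print(s['tcp_pos'],s['tool_rot'],s['force'],s['q'])
```

```text
[ 0.42734446 -0.25615094  0.24876291] [ 0.99755193 -0.06984646 -0.00189501 -0.00283255] [-0.07585284 -0.52197235 -0.45411636] [-0.7657922   0.3473159   1.72941744  0.00218507  1.07140084 -0.62703732]
```

View pics/w8b.png

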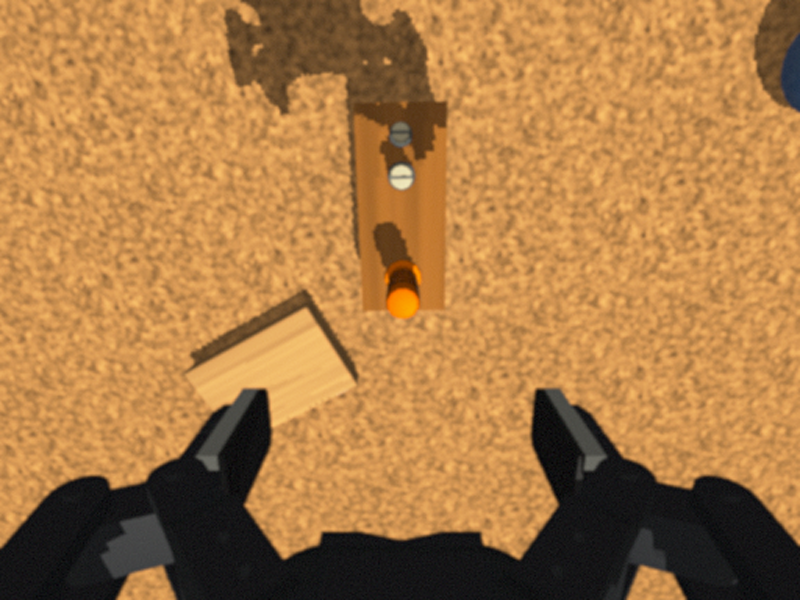

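The probe's handle top is at about (403,303), centred between the jaws.

Run:
```python
from h import *
k=lambda u,v:((u+.5)/1.5625-.5,(v+.5)/1.5625-.5)
w=load('w8')
T=np.array([.42734,-.25615,.24876]); r=R.from_quat([.99755,-.06985,-.0019,-.00283])
for n,p,z in [('top',(403,303),.134),('flange',(402.5,275),.074),('sl1',(401,177),.106)]:
    P=atz(w,*k(*p),z);print(n,P,r.inv().apply(P-T))
```

```text
top [ 0.42694484 -0.25612389  0.134     ] [8.54482230e-05 6.46705787e-04 1.14758829e-01]
flange [ 0.42676626 -0.25438501  0.074     ] [-8.25257833e-05 -7.27443096e-04  1.74768321e-01]
sl1 [ 0.43526522 -0.18772511  0.106     ] [-0.00108941 -0.06809247  0.14313427]
```

move_arm --deltas '[[[0, 0, 0.02, 0], [0, 0, 0.05, 0], [0, 0, 0.08, 0], [0, 0, 0.11, 0], [0, 0, 0.135, 0], [0, 0, 0.15, 0], [0, 0, 0.156, 0], [0, 0, 0.156, 0], [0, 0, 0.156, 0]]]'

```text
t: 12.45
tcp_pos: [0.4271, -0.2549, 0.0929]
tool_rot: [0.998, -0.07, -0.002, -0.003]
force: [-1.2, -0.7, 0.5]
finger_gap: 0.999
```

move_arm --deltas '[[[0, 0, 0, 0], [0, 0, 0, 0], [0, 0, 0, 0], [0, 0, 0, 0], [0, 0, 0, 0], [0, 0, 0, 0], [0, 0, 0, 0], [0, 0, 0, 0], [0, 0, 0, 0], [0, 0, 0, 0]]]' --gripper 0 --squeeze 60

```text
t: 13.28
tcp_pos: [0.4273, -0.2551, 0.0936]
tool_rot: [0.998, -0.07, -0.002, -0.003]
force: [-0.2, -0.2, 5.8]
finger_gap: 0.219
```

move_arm --deltas '[[[0, 0, -0.01, 0], [0, 0, -0.03, 0], [0, 0, -0.06, 0], [0, 0, -0.09, 0], [0, 0, -0.12, 0], [0, 0, -0.15, 0], [0, 0, -0.18, 0], [0, 0, -0.2, 0], [0, 0, -0.207, 0], [0, 0, -0.207, 0], [0, 0, -0.207, 0]]]'

```text
t: 14.2
tcp_pos: [0.4273, -0.2557, 0.2999]
tool_rot: [0.998, -0.07, -0.002, -0.003]
force: [-0.2, -0.7, -0.6]
finger_gap: 0.216
```

Run:
```python
from h import *
snap('wrist','w9');cv2.imwrite('pics/w9b.png',cv2.resize(cv2.imread('pics/w9.png'),(800,600),interpolation=cv2.INTER_CUBIC))
snap('side','s6'); crop('s6',180,120,330,240,'c18',5); snap('scene','sc6')
from station import manip
s=manip.sense();print(s['tcp_pos'],s['tool_rot'],s['force'],s['q'],s['finger_gap'])
```

```text
c18 scale 5
[ 0.42702356 -0.25545227  0.29870888] [ 0.99755439 -0.06971559 -0.00311601 -0.00390791] [-0.29337428 -0.47505703 -0.83682921] [-0.76526525  0.28625552  1.66338529  0.00215214  1.20174533 -0.62650531] 0.2154464797094653
```

View pics/w9b.png

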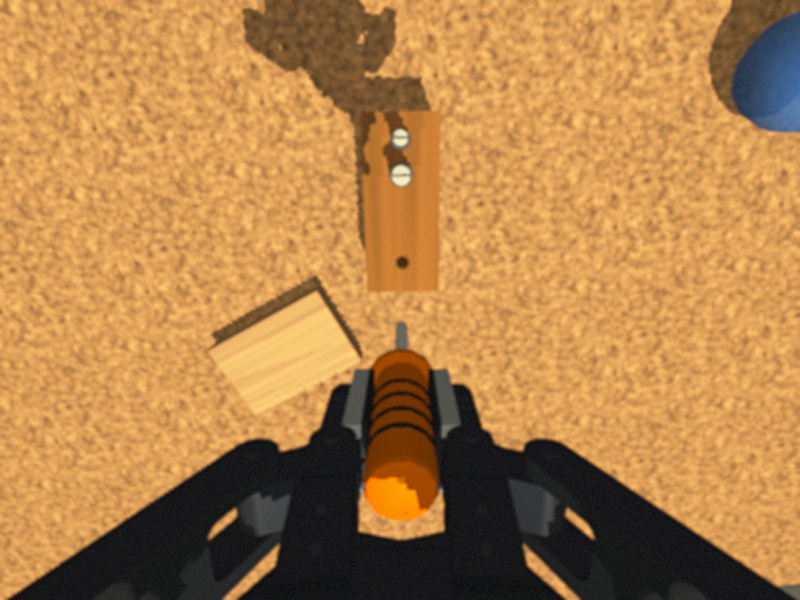

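View pics/c18.png

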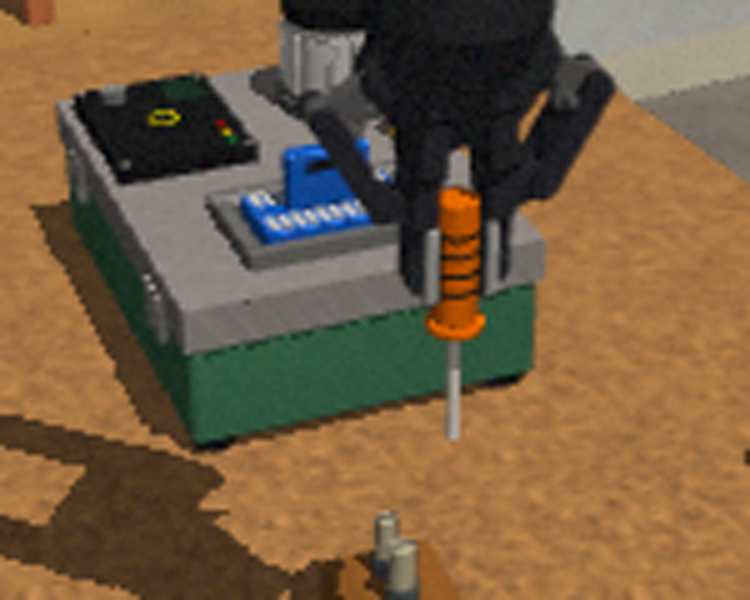

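The probe is held upright; its tip is at (401,324) in the wrist view and (453,438) in the side crop.

Run:
```python
from h import *
np.set_printoptions(precision=4,suppress=True)
k=lambda u,v:((u+.5)/1.5625-.5,(v+.5)/1.5625-.5)
w=load('w9');s=load('s6')
T=np.array([.42702,-.25545,.29871]); r=R.from_quat([.99755,-.06972,-.0031,-.0039])
P=atz(w,*k(401,324),.2157);print('wrist tip',P,r.inv().apply(P-T))
P=atz(s,180+453.5/5-.5,120+437.5/5-.5,.2157);print('side tip',P,r.inv().apply(P-T))
print(proj(s,T+[0,0,-.083]),proj(w,T+[0,0,-.083]))
# handle axis
for v,z in((490,T[2]+.041),):
    P=atz(w,*k(401.5,v),z);print('top',r.inv().apply(P-T))
crop('sc6',200,120,340,220,'c19',5.5)
```

```text
wrist tip [ 0.426  -0.2572  0.2157] [-0.0002  0.0025  0.083 ]
side tip [ 0.4279 -0.2525  0.2157] [ 0.001  -0.0025  0.083 ]
[270.4854 207.7668] [257.394  204.9889]
top [-0.0003  0.0004 -0.041 ]
c19 scale 5.5
```

View pics/c19.png

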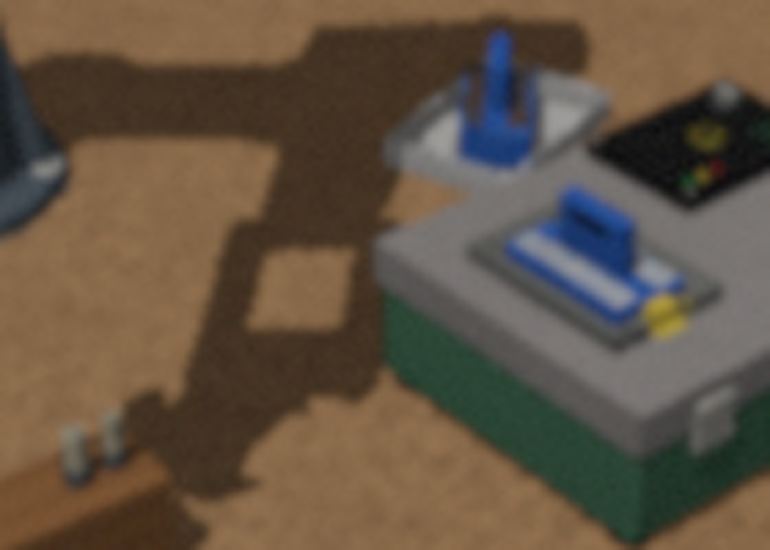

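move_arm --deltas '[[[0, -0.015, 0, 0], [-0.001, -0.045, 0, 0], [-0.002, -0.08, 0, 0], [-0.003, -0.12, 0, 0], [-0.003, -0.16, 0, 0], [-0.004, -0.2, 0, 0], [-0.005, -0.24, 0, 0], [-0.006, -0.28, 0, 0], [-0.006, -0.32, 0, 0], [-0.007, -0.36, 0, 0], [-0.008, -0.4, 0, 0], [-0.009, -0.44, 0, 0], [-0.01, -0.48, 0, 0], [-0.011, -0.515, 0, 0], [-0.011, -0.542, 0, 0], [-0.011, -0.556, 0, 0], [-0.011, -0.56, 0, 0], [-0.011, -0.56, 0, 0], [-0.011, -0.56, 0, 0], [-0.011, -0.56, 0, 0]]]'

```text
t: 16.02
tcp_pos: [0.4939, 0.2989, 0.3026]
tool_rot: [0.997, -0.071, -0.004, -0.003]
force: [-0.2, 0.0, -0.3]
finger_gap: 0.219
```

Run:
```python
from h import *
snap('wrist','w10');cv2.imwrite('pics/w10b.png',cv2.resize(cv2.imread('pics/w10.png'),(800,600),interpolation=cv2.INTER_CUBIC))
snap('side','s7'); crop('s7',160,70,280,170,'c20',6); snap('scene','sc7');crop('sc7',270,70,390,170,'c21',6)
from station import manip
s=manip.sense();print(s['tcp_pos'],s['tool_rot'].tolist(),s['force'],s['q'],s['finger_gap'])
```

```text
c20 scale 6
c21 scale 6
[0.49415498 0.29928869 0.3031051 ] [0.9974880296677294, -0.07066554350988052, -0.003119192334757185, -0.0037791889636400898] [-0.81286182 -0.08133063 -1.07784401] [0.34642499 0.39597138 1.47527006 0.0098723  1.27300606 0.4849665 ] 0.2160818659908395
```

View pics/w10b.png

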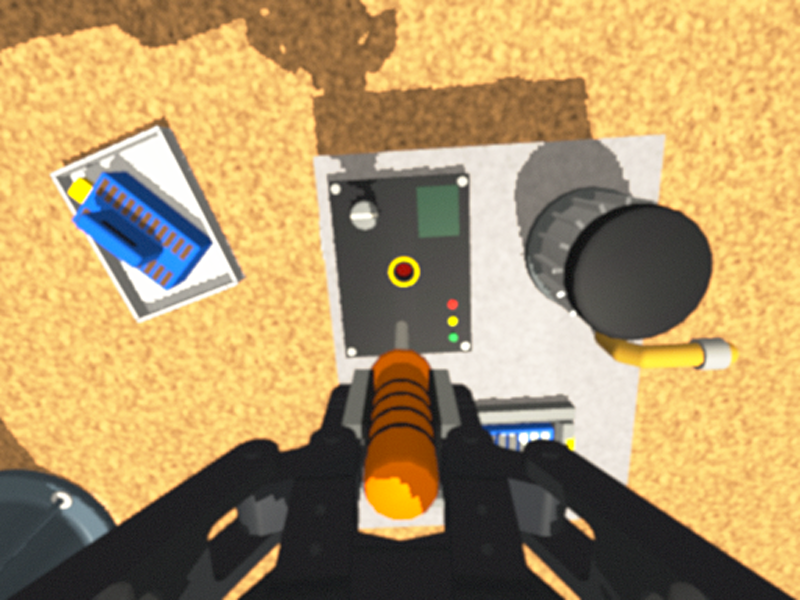

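View pics/c20.png

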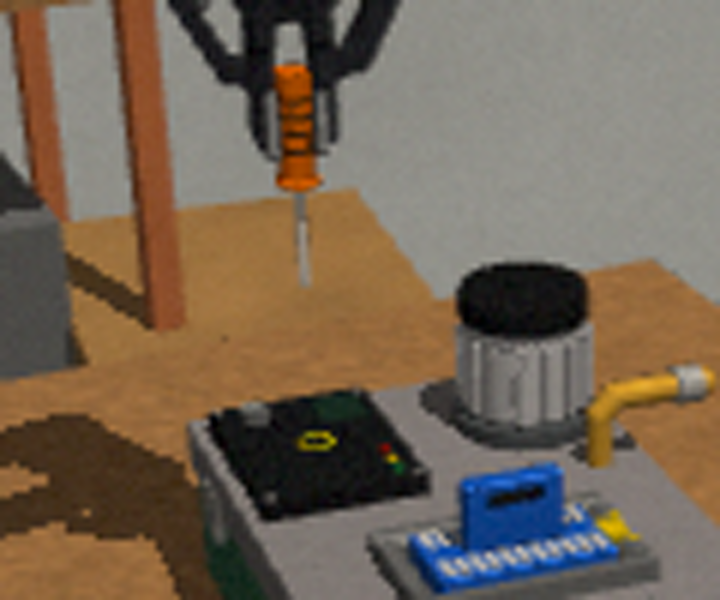

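View pics/c21.png

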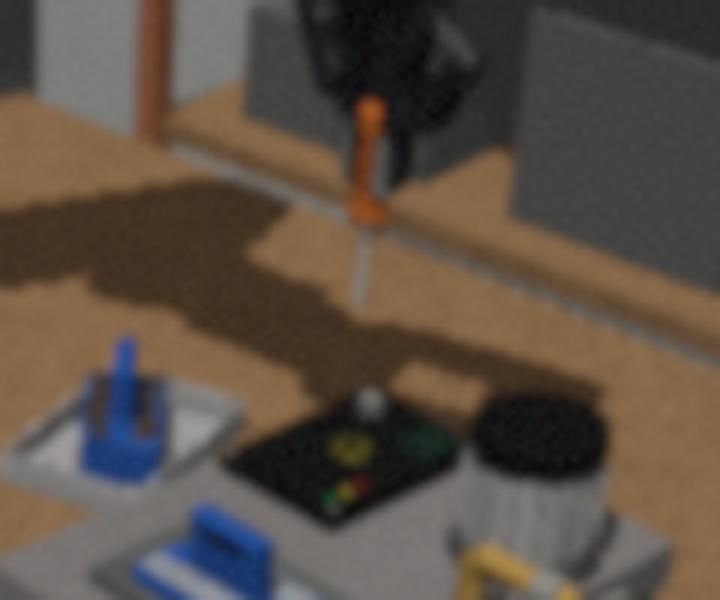

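Run:
```python
from h import *
np.set_printoptions(precision=4,suppress=True)
k=lambda u,v:((u+.5)/1.5625-.5,(v+.5)/1.5625-.5)
zt=.2201;T=np.array([.49415,.29929,.3031])
s=load('s7');c=lambda u,v:(160+(u+.5)/6-.5,70+(v+.5)/6-.5)
a,b=atz(s,*c(305,286),zt),atz(s,*c(317,440),.122);print('side',a,b,b-a)
s=load('sc7');c=lambda u,v:(270+(u+.5)/6-.5,70+(v+.5)/6-.5)
a,b=atz(s,*c(358,305),zt),atz(s,*c(351,448),.122);print('scene',a,b,b-a)
s=load('w10');a,b=atz(s,*k(401,323),zt),atz(s,*k(403.5,270.5),.122);print('wrist',a,b,b-a, atz(s,*k(403,269),.1))
r=R.from_quat([.997488,-.0706655,-.003119,-.003779]);print('axis tip',T+r.apply([0,0,.083]),r.apply([0,0,1]),r.inv().apply([0.001,0.002,0]))
```

```text
side [0.4934 0.3028 0.2201] [0.4964 0.3094 0.122 ] [ 0.003   0.0067 -0.0981]
scene [0.4935 0.2959 0.2201] [0.4946 0.3007 0.122 ] [ 0.0012  0.0048 -0.0981]
wrist [0.4925 0.2987 0.2201] [0.494  0.3026 0.122 ] [ 0.0015  0.0039 -0.0981] [0.493  0.2987 0.1   ]
axis tip [0.4937 0.3    0.2201] [-0.0057  0.008  -1.    ] [ 0.0007 -0.0021  0.    ]
```

move_arm --deltas '[[[0.0014, -0.0042, 0.01, 0], [0.0014, -0.0042, 0.03, 0], [0.0014, -0.0042, 0.05, 0], [0.0014, -0.0042, 0.07, 0], [0.0014, -0.0042, 0.082, 0], [0.0014, -0.0042, 0.086, 0], [0.0014, -0.0042, 0.086, 0], [0.0014, -0.0042, 0.086, 0]]]'

```text
t: 16.83
tcp_pos: [0.4961, 0.3039, 0.2173]
tool_rot: [0.997, -0.071, -0.003, -0.004]
force: [-0.3, 0.3, -0.2]
finger_gap: 0.217
```

Run:
```python
from h import *
snap('wrist','w11');crop('w11',200,150,310,240,'c24',7)
snap('side','s8'); crop('s8',180,100,250,155,'c22',11); snap('scene','sc8');crop('sc8',300,105,370,160,'c23',11)
from station import manip
s=manip.sense();print(s['tcp_pos'],s['tool_rot'].tolist(),s['force'],s['finger_gap'])
```

```text
c24 scale 7
c22 scale 11
c23 scale 11
[0.49643287 0.304186   0.21826733] [0.9974868919127462, -0.07069260149330323, -0.0019684866794240914, -0.00431063992365066] [-0.16225494 -0.27665568 -0.07129322] 0.2140765064652149
```

View pics/c22.png

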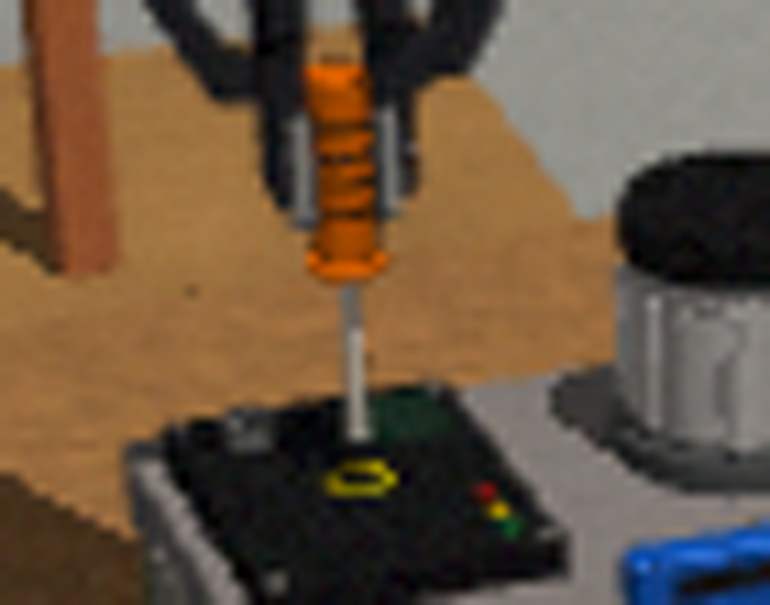

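View pics/c23.png

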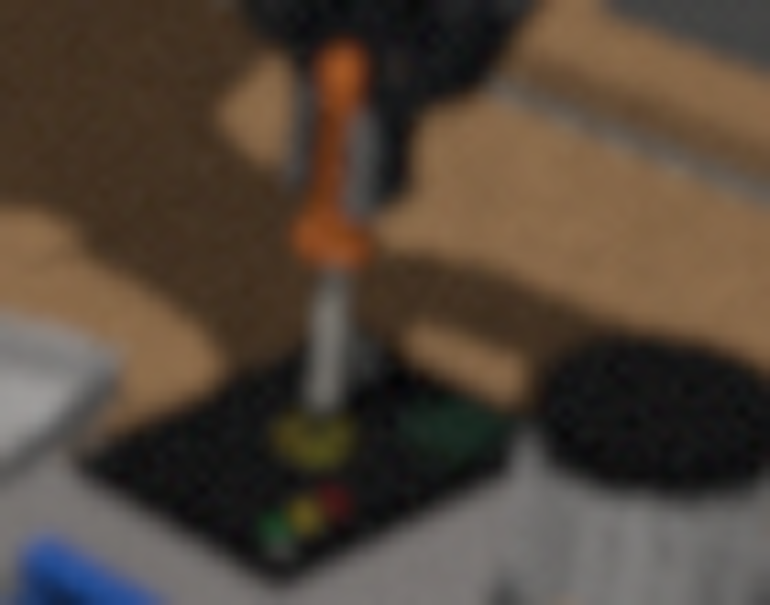

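View pics/c24.png

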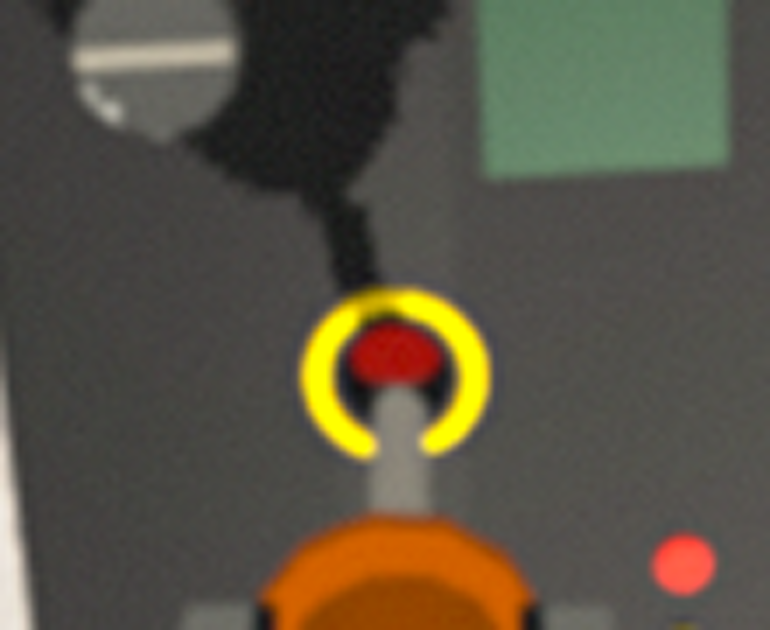

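Run:
```python
from h import *
np.set_printoptions(precision=4,suppress=True)
zt=.2183-.083
r=R.from_quat([.9974869,-.0706926,-.0019685,-.0043106])
for n,o,sc,tip,hole in [('s8',(180,100),11,(358,440),(361,479)),('sc8',(300,105),11,(322,412),(314,439)),('w11',(200,150),7,(399.5,386),(396.5,374))]:
    s=load(n);c=lambda u,v:(o[0]+(u+.5)/sc-.5,o[1]+(v+.5)/sc-.5)
    for z in (zt,zt-.002):
        a,b=atz(s,*c(*tip),z),atz(s,*c(*hole),.122);print(n,a,b,(b-a)[:2],'tool',r.inv().apply([*(b-a)[:2],0])[:2])
print(r.apply([0,0,1]))
```

```text
s8 [0.4959 0.3088 0.1353] [0.4958 0.3082 0.122 ] [-0.0001 -0.0006] tool [-0.      0.0006]
s8 [0.4973 0.3129 0.1333] [0.4958 0.3082 0.122 ] [-0.0015 -0.0047] tool [-0.0009  0.0048]
sc8 [0.4999 0.2967 0.1353] [0.4956 0.2996 0.122 ] [-0.0043  0.0029] tool [-0.0047 -0.0022]
sc8 [0.4979 0.2995 0.1333] [0.4956 0.2996 0.122 ] [-0.0023  0.0001] tool [-0.0023  0.0002]
w11 [0.4952 0.3055 0.1353] [0.4943 0.3024 0.122 ] [-0.0009 -0.0031] tool [-0.0004  0.0032]
w11 [0.4951 0.3048 0.1333] [0.4943 0.3024 0.122 ] [-0.0008 -0.0024] tool [-0.0004  0.0025]
[-0.0033  0.0089 -1.    ]
```

move_arm --deltas '[[[-0.0002, 0.0023, 0, 0], [-0.0002, 0.0023, 0.004, 0], [-0.0002, 0.0023, 0.008, 0], [-0.0002, 0.0023, 0.012, 0], [-0.0002, 0.0023, 0.016, 0], [-0.0002, 0.0023, 0.016, 0], [-0.0002, 0.0023, 0.016, 0]]]'

```text
t: 17.57
tcp_pos: [0.4955, 0.302, 0.2017]
tool_rot: [0.997, -0.071, -0.003, -0.004]
force: [0.0, -0.5, -1.1]
finger_gap: 0.215
```

Run:
```python
from h import *
snap('wrist','w12');crop('w12',200,150,310,240,'c25',7)
snap('scene','sc9');crop('sc9',300,105,370,160,'c26',11)
from station import manip
s=manip.sense();print(s['tcp_pos'],s['tool_rot'].tolist(),s['force'],s['finger_gap'])
```

```text
c25 scale 7
c26 scale 11
[0.49591409 0.3021344  0.20215449] [0.997488855680902, -0.07066434656525128, -0.0020148392178616003, -0.0042980623351762965] [ 0.99922367 -0.28544048 -1.30793451] 0.21878279938470738
```

View pics/c25.png

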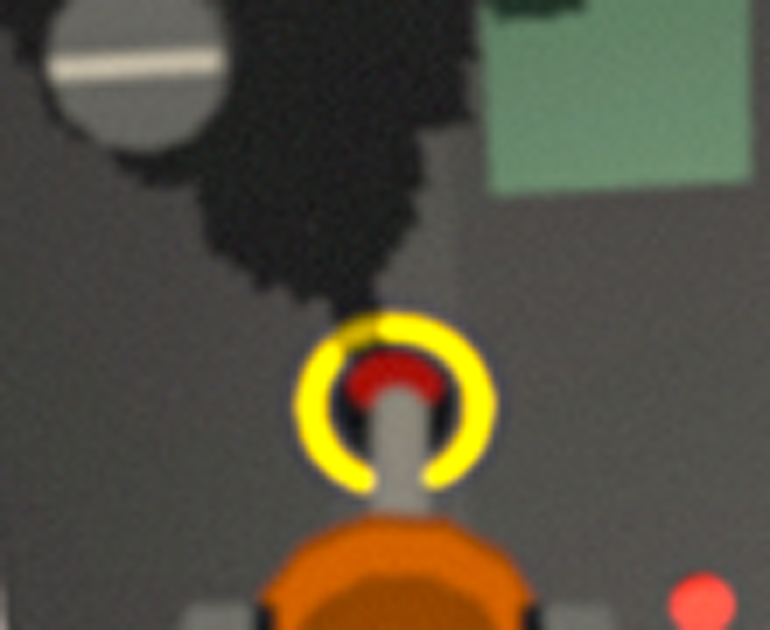

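View pics/c26.png

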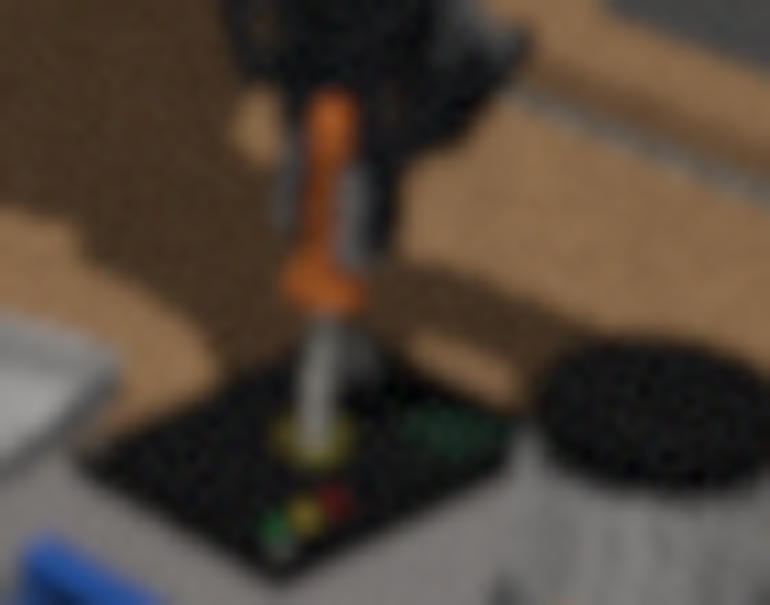

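The rod end sits inside the yellow ring (sphere centre about 1 mm from the hole's centre). I'll go in gently.

move_arm --deltas '[[[-0.0003, -0.0006, 0.002, 0], [-0.0003, -0.0006, 0.004, 0], [-0.0003, -0.0006, 0.006, 0], [-0.0003, -0.0006, 0.008, 0], [-0.0003, -0.0006, 0.01, 0], [-0.0003, -0.0006, 0.012, 0], [-0.0003, -0.0006, 0.012, 0]]]'

```text
t: 18.25
tcp_pos: [0.4954, 0.3028, 0.1896]
tool_rot: [0.997, -0.071, -0.002, -0.004]
force: [-0.0, 0.4, -1.2]
finger_gap: 0.217
```

move_arm --deltas '[[[0, 0, 0.002, 0], [0, 0, 0.004, 0], [0, 0, 0.006, 0], [0, 0, 0.008, 0], [0, 0, 0.01, 0], [0, 0, 0.012, 0], [0, 0, 0.013, 0], [0, 0, 0.013, 0], [0, 0, 0.013, 0]]]'

```text
t: 19.0
tcp_pos: [0.4954, 0.3029, 0.1769]
tool_rot: [0.997, -0.071, -0.002, -0.004]
force: [-0.7, 0.3, 3.1]
finger_gap: 0.222
```

Run:
```python
from h import *
snap('wrist','w13');cv2.imwrite('pics/w13b.png',cv2.resize(cv2.imread('pics/w13.png'),(800,600),interpolation=cv2.INTER_CUBIC))
snap('side','s9');crop('s9',180,85,300,175,'c27',6.6)
from station import manip
s=manip.sense();print(s['tcp_pos'],s['tool_rot'].tolist(),s['force'],s['finger_gap'])
```

```text
c27 scale 6.6
[0.49542502 0.30288274 0.17687835] [0.9974881875768002, -0.0706747480109012, -0.002283446439410193, -0.00414505858872763] [-0.89415115 -0.56594044  4.15001485] 0.21672785278368056
```

View pics/w13b.png

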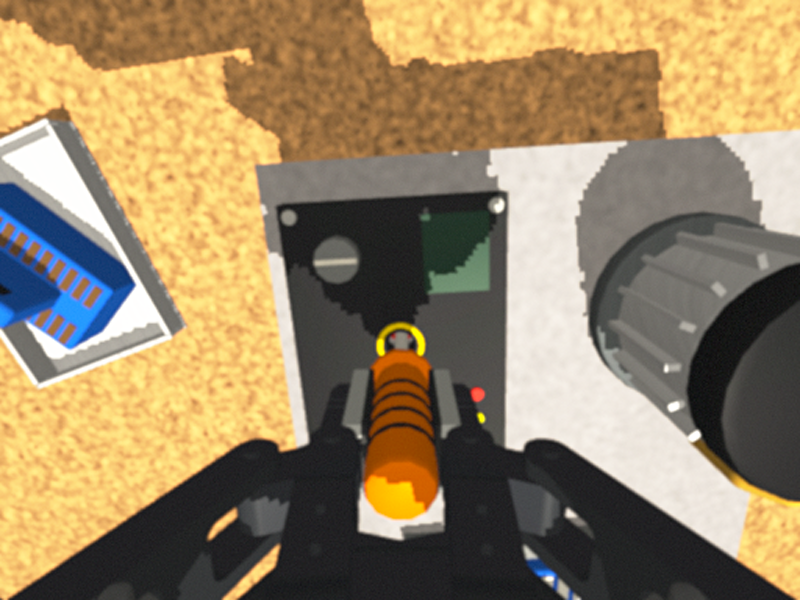

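View pics/c27.png

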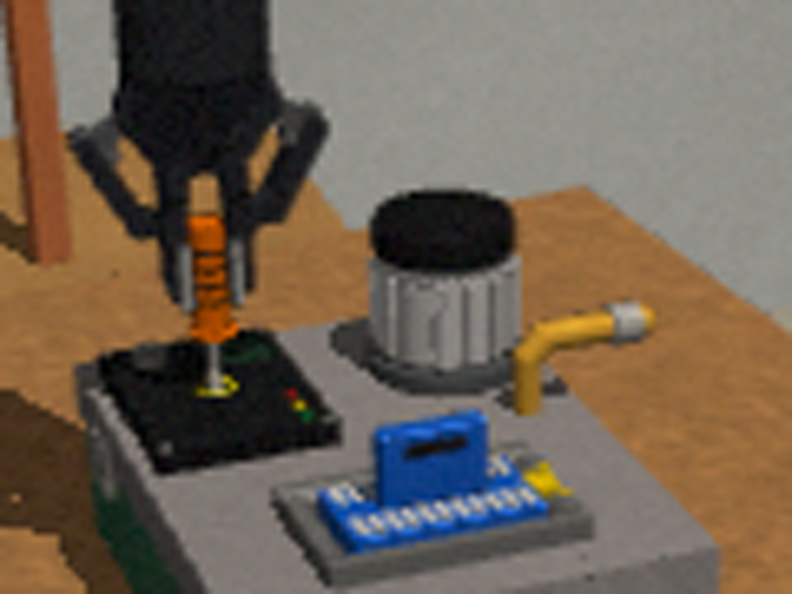

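move_arm --deltas '[[[0, 0, 0.001, 0], [0, 0, 0.002, 0], [0, 0, 0.0025, 0], [0, 0, 0.0025, 0], [0, 0, 0.0025, 0], [0, 0, 0.0025, 0], [0, 0, 0.0025, 0], [0, 0, 0.0025, 0]]]'

```text
t: 19.77
tcp_pos: [0.4955, 0.303, 0.1749]
tool_rot: [0.997, -0.071, -0.002, -0.004]
force: [-1.4, -0.8, 6.6]
finger_gap: 0.216
```

Run:
```python
from station import manip
import time
for i in range(3):
    manip.snapshot('side'); s=manip.sense();print(s['t'],s['tcp_pos'],s['force'],s['finger_gap'],abs(s['qd']).max())
```

```text
19.8167 [0.49550065 0.30295142 0.17486392] [-1.76645638 -0.34503893  6.49798588] 0.22026647569750912 0.0024631868914203915
19.8667 [0.49552262 0.30294938 0.1748573 ] [-1.3683493  -0.11381943  6.90317137] 0.21743212422152608 0.0021831944045278885
19.9167 [0.49550307 0.30295725 0.17486403] [-0.59924721 -0.86875491  6.71277925] 0.2200945355482455 0.0018054096187261233
```

Run:
```python
from h import *
snap('scene','scF');crop('scF',120,90,390,290,'c28',2.9)
```

```text
c28 scale 2.9
```

View pics/c28.png

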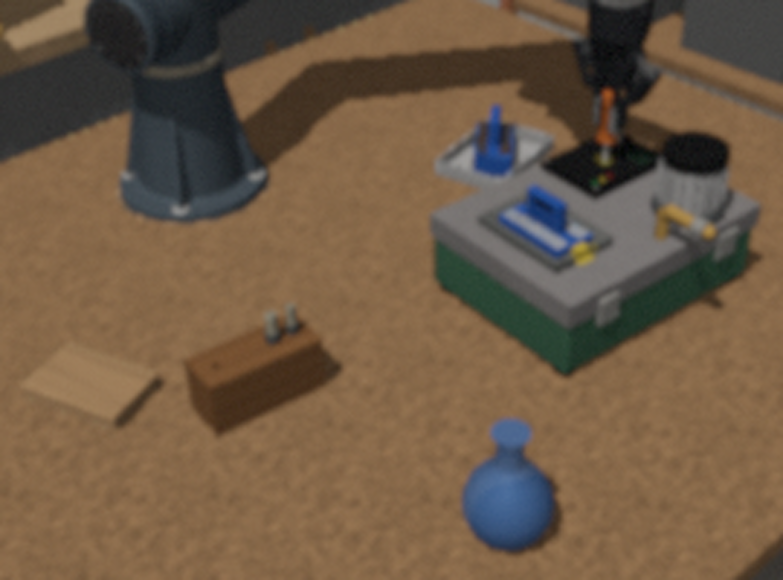

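```bash
python3 -c "
from station import manip
print(manip.sign_off())"
```

```text
the job is handed in; nothing more can be done
None
```

The clean cassette is seated in the bay and released. The probe is in the gripper, through the panel hole, holding the reset button down. I handed the job in at about 20 s of the 54 s allowed; the sign-off gave no verdict.

- **Cassette:** its yellow tab shows in the notch. It met the bay floor with about 17 N at the height expected for fully home, and it stood level after release.
- **Probe:** it is gripped near mid-handle, and I worked out the rod tip at about z 0.092 m, which is the button's 8 mm stop. The wrist force read about 6.7 N upward (about 7.7 N allowing for the sensor's small bias). The spring gives 5 N at the stop, so the button is right down. The arm was still at the last check.
- **Bystanders:** the used cassette, flask and jaw pad look unmoved in the final picture; I judged that by eye and did not measure it.

One disagreement: the cameras differed by several millimetres on where the hole was (the side camera put it about 6–9 mm further in y than the others). I steered by the offset between tip and hole in each view, and the rod went in without any noticeable sideways or upward force.

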